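# Bed a blood-sample canister on ice

## Task

Get the chilled sample ready for the courier: with the scoop, bring at least three ice cubes from the steel pan into the white ice bucket without spilling any on the table, then lay the scoop back flat in its tray. Of the two identical closed canisters only the heavy one holds samples, which you can tell only by lifting: stand that one cap up in the bucket on the ice, where it may lean, and leave the empty one standing on the table. Do not touch the ice with the fingers, and do not disturb the tube rack, the phone and the glove carton.

Things in the scene. Friction and masses are not known exactly. Their poses are not given: they have to be found in the camera images.
- ice_pan: fixed rectangular steel ice pan, outside 218 x 114 mm, walls 4 mm thick, floor 4 mm thick, rim 66 mm above the table. Origin: centre of its underside. x runs along its length, z up. The ice lies towards its +x end, covering about 90 mm of the inner length of 210 mm; the rest, at the -x end, is bare
- cube_1: one of seven loose ice cubes in the pan, 25 mm, edges broken by 5 mm, 14 g, wet and very slippery (friction about 0.12 on everything). Origin: its centre
- cube_2: another ice cube, as cube_1
- cube_3: another ice cube, as cube_1
- cube_4: another ice cube, as cube_1
- cube_5: another ice cube, as cube_1
- cube_6: another ice cube, as cube_1
- cube_7: another ice cube, as cube_1
- scoop_grip (a point): middle of the scoop's handle, 85 mm behind and 48 mm above the scoop's origin; axes as the scoop's; grip it across y (20 mm)
- scoop_lip (a point): middle of the lower front edge of the scoop (1.5 mm thick); axes as the scoop's
- scoop_tray: fixed shallow grey tray for the scoop, 190 x 110 mm, floor 3 mm thick, rim 12 mm high. Origin: centre of its underside, x along its length; the scoop lies in it along +x, its origin about 42 mm in front of the tray's
- bucket: fixed round white insulated ice bucket, open on top, outside 124 mm across at the rim, inside 104 (floor) to 108 mm (rim) across, inner floor 10 mm and rim 80 mm above the table. Origin: centre of its underside, z up
- bucket_mid (a point): point on the bucket's axis 40 mm above the table; a cube is inside when it is within 62 mm of it
- canister_a: closed upright cylindrical sample canister, white with a ribbed grey screw cap, 48 mm in diameter, 95 mm high. Origin: centre of its underside, z up. It looks exactly like canister_b. Which of the two is the full one cannot be seen: the empty one weighs about 90 g, the full one 280 to 380 g; each may be either
- canister_b: the other canister, of the same look and size as canister_a; see there
- tube_rack: bystander: loose white rack with capped sample tubes, 160 x 62 mm, 100 mm high. Origin: centre of its underside
- phone: bystander: black phone lying flat, 74 x 152 x 9 mm. Origin: centre of its underside
- glove_carton: bystander: fixed pale blue carton of gloves, 120 x 230 mm, 95 mm high with the glove sticking out. Origin: centre of its underside
- scoop: ice scoop (sizes in mm), about 150 g: flat aluminium bowl 80 long, 70 wide, 40 high at the back, sides down to 10 at the open front, walls 2.5. Origin: centre of the bowl's underside; x out of the open front (lip at +40), z up when it lies flat. Black handle from x -38, z 26 back and up at 25 degrees, 100 long, 20 wide (y), 26 deep, flat sides. Centre of mass about 20 behind the origin
- table: the white work table; its top is the work surface, at height 0
Mind the look-alikes: they are no part of the job. What is shaped like the bucket but brown or turquoise is not meant. Leave any orange look-alike of the scoop alone.

How it is judged:
On the way:
1. at least three ice cubes lie in the bucket, brought by the scoop, before a canister is put in (((distance between each of cube_1, cube_2 and bucket_mid below 0.062 m and distance between any of cube_3, cube_4, cube_5, cube_6, cube_7 and bucket_mid below 0.062 m) or (distance between each of cube_1, cube_3 and bucket_mid below 0.062 m and distance between any of cube_4, cube_5, cube_6, cube_7 and bucket_mid below 0.062 m) or (distance between each of cube_1, cube_4 and bucket_mid below 0.062 m and distance between any of cube_5, cube_6, cube_7 and bucket_mid below 0.062 m) or (distance between each of cube_1, cube_5 and bucket_mid below 0.062 m and distance between any of cube_6, cube_7 and bucket_mid below 0.062 m) or (distance between each of cube_1, cube_6 and bucket_mid below 0.062 m and distance between cube_7 and bucket_mid below 0.062 m) or (distance between each of cube_2, cube_3 and bucket_mid below 0.062 m and distance between any of cube_4, cube_5, cube_6, cube_7 and bucket_mid below 0.062 m) or (distance between each of cube_2, cube_4 and bucket_mid below 0.062 m and distance between any of cube_5, cube_6, cube_7 and bucket_mid below 0.062 m) or (distance between each of cube_2, cube_5 and bucket_mid below 0.062 m and distance between any of cube_6, cube_7 and bucket_mid below 0.062 m) or (distance between each of cube_2, cube_6 and bucket_mid below 0.062 m and distance between cube_7 and bucket_mid below 0.062 m) or (distance between each of cube_3, cube_4 and bucket_mid below 0.062 m and distance between any of cube_5, cube_6, cube_7 and bucket_mid below 0.062 m) or (distance between each of cube_3, cube_5 and bucket_mid below 0.062 m and distance between any of cube_6, cube_7 and bucket_mid below 0.062 m) or (distance between each of cube_3, cube_6 and bucket_mid below 0.062 m and distance between cube_7 and bucket_mid below 0.062 m) or (distance between each of cube_4, cube_5 and bucket_mid below 0.062 m and distance between any of cube_6, cube_7 and bucket_mid below 0.062 m) or (distance between each of cube_4, cube_6 and bucket_mid below 0.062 m and distance between cube_7 and bucket_mid below 0.062 m) or (distance between each of cube_5, cube_6 and bucket_mid below 0.062 m and distance between cube_7 and bucket_mid below 0.062 m)) and horizontal distance between each of canister_a, canister_b and bucket_mid above 0.09 m), for 0.3 s.
At the end, for the whole second after the job is handed in: At rest, released: three or more cubes inside the bucket; the heavy canister in it, cap up (axis within 45 mm of the bucket's, base under the rim, tilt below 57 degrees); the empty one upright on the table; the scoop flat in the tray (((distance between each of cube_1, cube_2 and bucket_mid below 0.062 m and distance between any of cube_3, cube_4, cube_5, cube_6, cube_7 and bucket_mid below 0.062 m) or (distance between each of cube_1, cube_3 and bucket_mid below 0.062 m and distance between any of cube_4, cube_5, cube_6, cube_7 and bucket_mid below 0.062 m) or (distance between each of cube_1, cube_4 and bucket_mid below 0.062 m and distance between any of cube_5, cube_6, cube_7 and bucket_mid below 0.062 m) or (distance between each of cube_1, cube_5 and bucket_mid below 0.062 m and distance between any of cube_6, cube_7 and bucket_mid below 0.062 m) or (distance between each of cube_1, cube_6 and bucket_mid below 0.062 m and distance between cube_7 and bucket_mid below 0.062 m) or (distance between each of cube_2, cube_3 and bucket_mid below 0.062 m and distance between any of cube_4, cube_5, cube_6, cube_7 and bucket_mid below 0.062 m) or (distance between each of cube_2, cube_4 and bucket_mid below 0.062 m and distance between any of cube_5, cube_6, cube_7 and bucket_mid below 0.062 m) or (distance between each of cube_2, cube_5 and bucket_mid below 0.062 m and distance between any of cube_6, cube_7 and bucket_mid below 0.062 m) or (distance between each of cube_2, cube_6 and bucket_mid below 0.062 m and distance between cube_7 and bucket_mid below 0.062 m) or (distance between each of cube_3, cube_4 and bucket_mid below 0.062 m and distance between any of cube_5, cube_6, cube_7 and bucket_mid below 0.062 m) or (distance between each of cube_3, cube_5 and bucket_mid below 0.062 m and distance between any of cube_6, cube_7 and bucket_mid below 0.062 m) or (distance between each of cube_3, cube_6 and bucket_mid below 0.062 m and distance between cube_7 and bucket_mid below 0.062 m) or (distance between each of cube_4, cube_5 and bucket_mid below 0.062 m and distance between any of cube_6, cube_7 and bucket_mid below 0.062 m) or (distance between each of cube_4, cube_6 and bucket_mid below 0.062 m and distance between cube_7 and bucket_mid below 0.062 m) or (distance between each of cube_5, cube_6 and bucket_mid below 0.062 m and distance between cube_7 and bucket_mid below 0.062 m)) and horizontal distance between scoop and scoop_tray below 0.09 m and height (world z) of scoop below 0.01 m and angle between scoop's own z axis and vertical below 0.1 rad and linear speed of scoop below 0.02 m/s and ((horizontal distance between canister_a and bucket_mid below 0.045 m and z of canister_a in the frame of bucket below 0.075 m and angle between canister_a's own z axis and vertical below 1 rad and linear speed of canister_a below 0.02 m/s and horizontal distance between canister_b and bucket_mid above 0.09 m and height (world z) of canister_b below 0.01 m and angle between canister_b's own z axis and vertical below 0.1 rad and contact force between canister_b and anything else below 2 N) or (horizontal distance between canister_b and bucket_mid below 0.045 m and z of canister_b in the frame of bucket below 0.075 m and angle between canister_b's own z axis and vertical below 1 rad and linear speed of canister_b below 0.02 m/s and horizontal distance between canister_a and bucket_mid above 0.09 m and height (world z) of canister_a below 0.01 m and angle between canister_a's own z axis and vertical below 0.1 rad and contact force between canister_a and anything else below 2 N))); the robot touches nothing.
It fails at once if the gripper's fingers touch an ice cube (contact force between the fingers and cube_1 above 0.3 N or contact force between the fingers and cube_2 above 0.3 N or contact force between the fingers and cube_3 above 0.3 N or contact force between the fingers and cube_4 above 0.3 N or contact force between the fingers and cube_5 above 0.3 N or contact force between the fingers and cube_6 above 0.3 N or contact force between the fingers and cube_7 above 0.3 N).
It fails at once if an ice cube falls on the table (contact force between any of cube_1, cube_2, cube_3, cube_4, cube_5, cube_6, cube_7 and table above 0.05 N).
It fails at once if the tube rack or the phone is moved by more than 15 mm (distance of any of tube_rack, phone from where it was at the start of the episode above 0.015 m).
It fails at once if the glove carton is struck (contact force between glove_carton and anything else above 3 N).
It also fails if it takes over 72 s, if anything falls off the work surface, if the arm or the gripper's body presses on something with over 40 N, if the wrist force passes 120 N, or if a joint passes its speed limit or range.

## Robot

A 6-joint arm with a two-finger parallel gripper is mounted at the origin on the work surface. World frame = base frame: x ahead of the robot, y to its left, z up, the work surface at z = 0. Lengths are in m, angles in rad, forces in N, time in s.
With the tool pointing down it reaches from about 0.25 to 0.8 m from the base axis. Payload 8.5 kg.
Tool frame: the origin (TCP) lies midway between the tips of the shut fingers; the grasp point (between the pads) lies 19 mm behind it (arm.grip_point_offset is the distance from the TCP to the grasp point, in m); x points along the fingers, y is the direction in which the jaws open and shut, and the axes are right-handed (so a half turn about x gives the same grasp; the last joint's range is limited). The gripper opens to 85 mm and grips with 20 to 120 N. Pads are 22 mm wide; open, the fingers measure 114 mm over their backs; the gripper's body (76 mm by 85 mm) begins 54 mm behind the grasp point. The pads swing forward as they close: fully open they stand 13 mm farther back than shut.
Start: joints at [1.29, 0.238, -0.013, 1.319, 0, 1.571], TCP at [0.145, 0.504, 0.231] pointing down, gripper open.
Joint ranges: [-2.66, 2.66], [-1.03, 1.9], [-1.14, 1.46], [-1.82, 2.27], [-1.45, 1.34], [-3.14, 3.14]. Speed limits (rad/s): [2.22, 2.22, 2.79, 3.14, 3.14, 3.14].

## Interface

Orientations are given as a unit quaternion [x, y, z, w].
In Python, from rig import arm gives the robot as it stands.
- The arm moves only by the shell command python3 -m crank 'ROWS' [OPENING]. ROWS is JSON, one flat list of numbers, 6 for each row, row after row: the shift along the tool's x, y, z in cm, then the turn, a rotation vector about the tool's x, y, z in rad. A call has exactly 8 rows; each row shifts and turns the pose as measured when the row begins, along the tool's axes as they then stand; what a row does not reach is not made up. A row lasts 1/8 s, in which the tool goes at most 62.5 mm and 10.7 degrees, less where a joint would pass 70% of its speed; a pose out of reach is approached as far as the arm can. A call is refused whole if a number of a shift passes 6.25 or a number of a turn 0.188, either way. A call with a gripper value outside its range is refused whole. OPENING is the opening, from 0 (shut) to 1 (fully open), set as the call begins (- or left out, the last holds). The fingers move at their own pace and stop on an object; the grip force is fixed at half the most. Time passes only in rows, so rows that do not move let the fingers close, or fill a call up. It gives the time, the measured TCP pose, the force and the opening at its end, in the units of the state.
- arm.sense(): the state, without advancing time (a new reading comes with each control period).
- arm.read_camera(name): name is "scene" or "side" or "wrist"; returns the picture (420x560x3 uint8, red, green, blue); there is no depth.
- arm.get_calibration(name): a dict with "fx", "fy", "cx", "cy" (pixels), "R" (3x3) and "t" (3): a world point X has camera coordinates R X + t; the wrist camera has in their place "mount" (4x4, takes a point from camera to tool coordinates, whose origin is the TCP and whose axes are the tool frame's). Camera axes: x right, y down, z forward; pixel columns grow to the right and rows downward; lengths in m; the calibration is good to about 2 mm. A picture is of the moment at which its call begins: read the wrist's pose just before it. get_calibration takes no time and is no camera call.
- arm.sign_off(): hands the job in, once; it reports no verdict.
The state is a dict: "time_s": time; "joints": joint angles; "joint_vel": joint speeds; "joint_torque": joint torques, N m; "eef_pos": TCP position; "tool_rot": TCP orientation; "contact_force": force on the tool from outside, world axes, zero at the start; "torque": the same for the moment, N m; "finger_gap": finger opening in m.
Only numpy, scipy, OpenCV 4.12 (cv2) and the standard library are available. Lean on these libraries where they do the work, as an engineer would, in place of code of your own. Each camera call takes 0.05 s, during which the arm holds its last target. There are 200 camera calls.

## Working session

There is one attempt and no reset: what is moved stays moved. The work goes in short steps, Python scripts to look and compute and a shell command to move; the robot and the scene stay as the last step left them, time stands still between calls to the robot, and variables do not carry over. Pictures are saved under pics/ and viewed, about 8 in all and at most 12, crops included, and the job is handed in when it is done.

```bash
mkdir -p pics; ls; python3 - <<'E'
from rig import arm
import cv2,numpy as np
for n in("scene","side"):
    cv2.imwrite(f"pics/{n}0.png",cv2.resize(arm.read_camera(n)[:,:,::-1],(800,600),interpolation=cv2.INTER_CUBIC))
    c=arm.get_calibration(n);print(n,{k:np.round(v,3).tolist() for k,v in c.items()})
print(np.round(arm.get_calibration("wrist")["mount"],3).tolist());print(arm.sense())
E
```

```text
pics
scene {'fx': 436.483, 'fy': 436.483, 'cx': 281.725, 'cy': 205.316, 'R': [[-0.402, 0.916, -0.011], [0.793, 0.343, -0.503], [-0.457, -0.211, -0.864]], 't': [0.234, -0.393, 1.463]}
side {'fx': 516.155, 'fy': 516.155, 'cx': 277.319, 'cy': 211.125, 'R': [[0.752, -0.659, 0.012], [-0.41, -0.483, -0.774], [0.516, 0.577, -0.633]], 't': [-0.412, 0.261, 1.435]}
[[-0.0, -0.292, 0.957, -0.143], [1.0, 0.001, 0.0, 0.001], [-0.001, 0.957, 0.292, -0.075], [0.0, 0.0, 0.0, 1.0]]
{'time_s': 0.1, 'joints': array([ 1.28999965e+00,  2.38724985e-01, -1.41790571e-02,  1.31919939e+00,
       -2.17875171e-08,  1.57082625e+00]), 'joint_vel': array([-1.10867862e-03, -6.25219256e-04,  1.70727123e-03, -1.29740927e-03,
       -8.72816850e-04,  8.35396237e-05]), 'joint_torque': array([-3.70987182e-04, -5.39720678e+01,  3.46998274e+01,  1.34213033e-02,
       -8.08333812e-05, -4.56482596e-06]), 'eef_pos': array([0.14538375, 0.50407469, 0.23073617]), 'tool_rot': array([ 0.09850365,  0.70021211, -0.09941882,  0.7000828 ]), 'contact_force': array([ 0.00541079, -0.5911181 ,  0.01887729]), 'torque': array([-0.01162014,  0.05261261, -0.05218743]), 'finger_gap': 0.08516510773605752}
```

View pics/scene0.png

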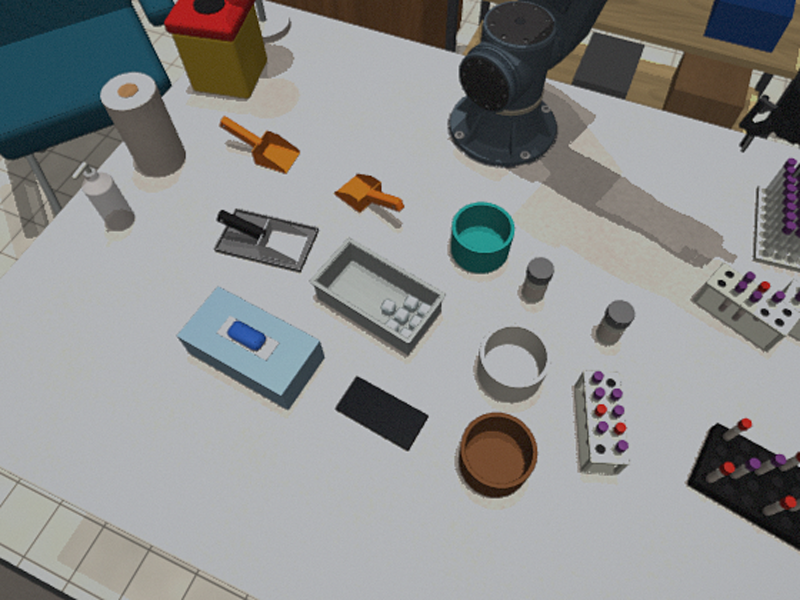

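View pics/side0.png

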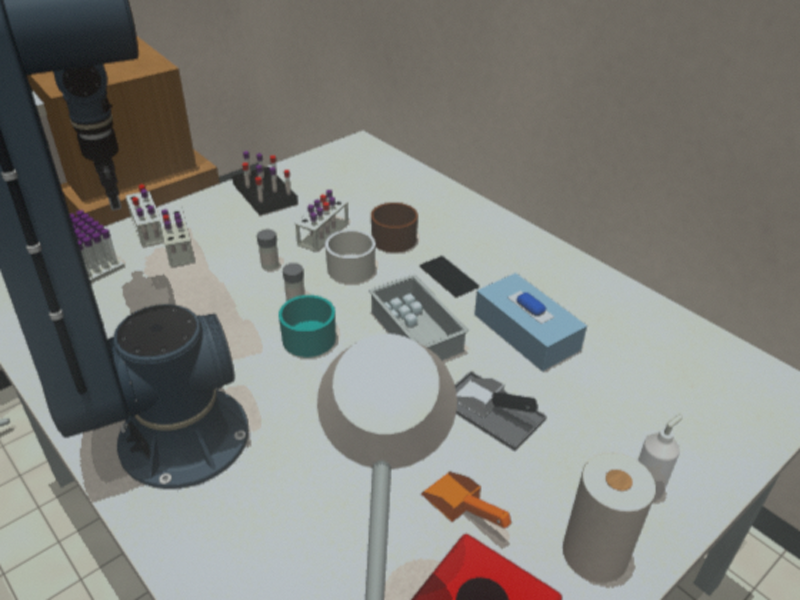

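The scene view shows the white bucket at (512,362); the turquoise (482,237) and brown (498,452) ones are look-alikes. The steel pan is at (378,295) with ice at its right end (408,312). The black-handled scoop is in the grey tray at (267,240), and the orange scoops are look-alikes. The canisters are at (538,278) and (615,322). I'll confirm these in one enlarged crop.

```bash
python3 - <<'E'
from rig import arm
import cv2,numpy as np
im=arm.read_camera("scene")[:,:,::-1]
c=im[135:290,145:455]
cv2.imwrite("pics/crop1.png",cv2.resize(c,None,fx=2.58,fy=2.58,interpolation=cv2.INTER_CUBIC))
E
```

```text
(no output)
```

View pics/crop1.png

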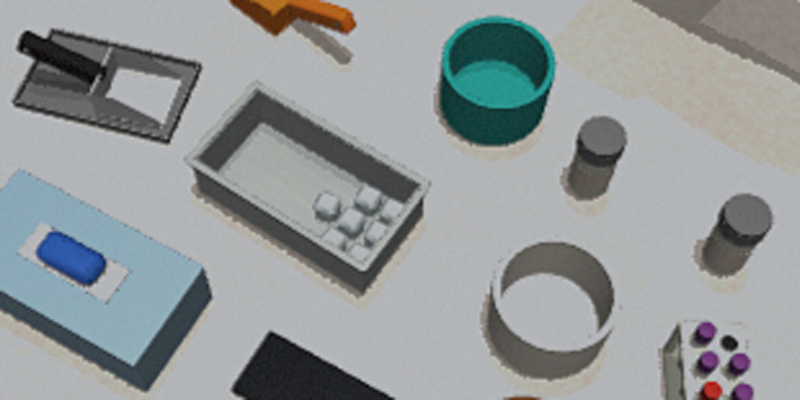

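```bash
cat > h.py <<'E'
from rig import arm
import numpy as np, cv2
from scipy.spatial.transform import Rotation as R
def ray(n,uv,z,pose=None):
    c=arm.get_calibration(n)
    d=np.array([(uv[0]-c["cx"])/c["fx"],(uv[1]-c["cy"])/c["fy"],1.])
    if n=="wrist":
        M=np.array(c["mount"]);p,q=pose;A=R.from_quat(q).as_matrix()
        o=A@M[:3,3]+p;d=A@M[:3,:3]@d
    else:
        Rm=np.array(c["R"]);o=-Rm.T@np.array(c["t"]);d=Rm.T@d
    return o+d*(z-o[2])/d[2]
E
python3 - <<'E'
from h import *
P=lambda x,y,z:ray("scene",(x/2.58+145,y/2.58+135),z)
f=lambda v:np.round(v,4)
pan=[P(*p,.066) for p in[(258,83),(431,183),(365,268),(187,158)]]
tr=[P(*p,.012) for p in[(52,30),(201,65),(170,142),(13,103)]]
for n,q in(("pan",pan),("tray",tr)):
    q=np.array(q);ax=q[1]+q[2]-q[0]-q[3]
    print(n,f(q[:,:2]).tolist(),"c",f(q.mean(0)),"len",np.linalg.norm(ax)/2,"wid",np.linalg.norm(q[2]+q[3]-q[0]-q[1])/2,"yaw",np.degrees(np.arctan2(ax[1],ax[0])))
print("bucket",f(P(553,294,.08)),f(P(490,294,.08)),f(P(618,294,.08)))
print("A",f(P(602,139,.095)),"B",f(P(747,216,.095)))
a,b=P(22,40,.085),P(100,75,.04);print("handle",f(a),f(b))
for p in[(327,206),(369,197),(350,221),(392,211),(376,234),(335,238),(357,251)]:print("cube",f(P(*p,.025)))
P2=lambda x,y,z:ray("scene",(x*.7,y*.7),z)
print("phone",[f(P2(*p,0.01))[:2].tolist() for p in[(359,377),(428,415),(409,448),(336,409)]])
print("rack",[f(P2(*p,.1))[:2].tolist() for p in[(584,372),(619,372),(629,465),(588,468)]])
print("carton",[f(P2(*p,.08))[:2].tolist() for p in[(217,289),(323,352),(287,405),(178,334)]])
print("turq",f(P2(482,226,.08)))
s=arm.sense();print(R.from_quat(s["tool_rot"]).as_matrix().round(3).tolist())
E
```

```text
pan [[0.4717, -0.1596], [0.5141, 0.0594], [0.6299, 0.0356], [0.587, -0.1857]] c [ 0.5507 -0.0625  0.066 ] len 0.22421920239289658 wid 0.11822092196959241 yaw 79.03910048890444
tray [[0.467, -0.4383], [0.4425, -0.2524], [0.5498, -0.2352], [0.5743, -0.4243]] c [ 0.5084 -0.3375  0.012 ] len 0.18909702608383397 wid 0.10841615495755673 yaw 97.43984223379867
bucket [0.5899 0.2146 0.08  ] [0.6138 0.1592 0.08  ] [0.5652 0.2716 0.08  ]
A [0.4129 0.2052 0.095 ] B [0.4425 0.3619 0.095 ]
handle [ 0.5338 -0.4152  0.085 ] [ 0.5164 -0.3375  0.04  ]
cube [ 0.561  -0.0382  0.025 ]
cube [ 0.5333 -0.0016  0.025 ]
cube [ 0.5678 -0.0085  0.025 ]
cube [0.5392 0.0274 0.025 ]
cube [0.5711 0.0226 0.025 ]
cube [ 0.5924 -0.0148  0.025 ]
cube [0.5971 0.0123 0.025 ]
phone [[0.7078, -0.0306], [0.7242, 0.1123], [0.7915, 0.105], [0.779, -0.0417]]
rack [[0.5813, 0.3324], [0.5581, 0.3858], [0.7044, 0.4374], [0.7341, 0.3808]]
carton [[0.6792, -0.3304], [0.7149, -0.0913], [0.8249, -0.1018], [0.7862, -0.3441]]
turq [0.3506 0.0697 0.08  ]
[[-0.0, 0.277, 0.961], [-0.001, 0.961, -0.277], [-1.0, -0.001, -0.0]]
```

Crop confirms: white bucket (553,294), pan with 7 cubes at its right end (355,220), the canisters at (602,139) and (747,216), and the real scoop (black handle) in the tray. Next is a planner that prints rows, then the approach to the scoop.

```bash
cat >> h.py <<'E'
def pose():
    s=arm.sense();return np.array(s["eef_pos"]),R.from_quat(s["tool_rot"])
def down(yawz,p=0.):   # tool down, tool z heading yawz(deg); p = nose-down pitch of scoop (scoop x = -tool z), deg
    a=np.radians(yawz);z=np.array([np.cos(a),np.sin(a),0]);x=np.array([0,0,-1.]);y=np.cross(z,x)
    return R.from_matrix(np.stack([x,y,z],1))*R.from_rotvec([0,-np.radians(p),0])
def rows(P,start=None):   # P: list of (pos,Rot) after each row
    p,q=start or pose();o=[]
    for a,b in P:
        o.append(np.r_[q.inv().apply(np.array(a)-p)*100,(q.inv()*b).as_rotvec()]);p,q=np.array(a),b
    while len(o)%8:o.append(np.zeros(6))
    for i in range(0,len(o),8):
        print("["+", ".join(",".join(f"{v:.3g}" if abs(v)>.004 else "0" for v in np.round(r,3)) for r in o[i:i+8])+"]")
def lin(p1,q1,n,start=None):
    p,q=start or pose();d=(q.inv()*q1).as_rotvec();p1=np.array(p1)
    return [(p+(p1-p)*k/n,q*R.from_rotvec(d*k/n)) for k in range(1,n+1)]
def st():
    s=arm.sense();p,q=pose();m=q.as_matrix()
    print("t",round(s["time_s"],2),"p",p.round(4),"x",m[:,0].round(3),"z",m[:,2].round(3),"F",np.round(s["contact_force"],1),"gap",round(s["finger_gap"],4),"j",np.round(s["joints"],2))
E
python3 -c "
from h import *
rows(lin([.514,-.375,.25],down(-82.6),22))"
```

```text
[-0.084,-3.38,2.72,0.053,0,0, -0.084,-3.23,2.89,0.053,0,0, -0.084,-3.07,3.06,0.053,0,0, -0.084,-2.9,3.21,0.053,0,0, -0.084,-2.73,3.36,0.053,0,0, -0.085,-2.55,3.5,0.053,0,0, -0.085,-2.36,3.63,0.053,0,0, -0.085,-2.17,3.75,0.053,0,0]
[-0.085,-1.97,3.86,0.053,0,0, -0.085,-1.76,3.96,0.053,0,0, -0.086,-1.55,4.05,0.053,0,0, -0.086,-1.33,4.12,0.053,0,0, -0.086,-1.11,4.19,0.053,0,0, -0.086,-0.891,4.24,0.053,0,0, -0.086,-0.666,4.28,0.053,0,0, -0.086,-0.439,4.31,0.053,0,0]
[-0.087,-0.211,4.33,0.053,0,0, -0.087,0.018,4.33,0.053,0,0, -0.087,0.246,4.33,0.053,0,0, -0.087,0.474,4.31,0.053,0,0, -0.087,0.7,4.28,0.053,0,0, -0.087,0.925,4.23,0.053,0,0, 0,0,0,0,0,0, 0,0,0,0,0,0]
```

```bash
python3 -m crank '[-0.1,-3.4,2.7,0.053,0,0, -0.1,-3.2,2.9,0.053,0,0, -0.1,-3.1,3.1,0.053,0,0, -0.1,-2.9,3.2,0.053,0,0, -0.1,-2.7,3.4,0.053,0,0, -0.1,-2.5,3.5,0.053,0,0, -0.1,-2.4,3.6,0.053,0,0, -0.1,-2.2,3.8,0.053,0,0]'
python3 -m crank '[-0.1,-2,3.9,0.053,0,0, -0.1,-1.8,4,0.053,0,0, -0.1,-1.6,4,0.053,0,0, -0.1,-1.3,4.1,0.053,0,0, -0.1,-1.1,4.2,0.053,0,0, -0.1,-0.9,4.2,0.053,0,0, -0.1,-0.7,4.3,0.053,0,0, -0.1,-0.4,4.3,0.053,0,0]'
python3 -m crank '[-0.1,-0.2,4.3,0.053,0,0, -0.1,0,4.3,0.053,0,0, -0.1,0.2,4.3,0.053,0,0, -0.1,0.5,4.3,0.053,0,0, -0.1,0.7,4.3,0.053,0,0, -0.1,0.9,4.2,0.053,0,0, 0,0,0,0,0,0, 0,0,0,0,0,0]'
python3 - <<'E'
from h import *
st();p,q=pose()
im=arm.read_camera("wrist")
np.save("w1.npy",np.r_[p,q.as_quat()])
cv2.imwrite("pics/w1.png",im[:,:,::-1])
E
```

```text
time_s: 1.15
eef_pos: [0.28, 0.1756, 0.2376]
tool_rot: [0.245, 0.662, -0.248, 0.663]
contact_force: [1.3, 0.5, 0.3]
finger_gap: 0.0853
time_s: 2.15
eef_pos: [0.41, -0.1586, 0.2469]
tool_rot: [0.385, 0.592, -0.385, 0.594]
contact_force: [0.5, 0.3, 0.1]
finger_gap: 0.0855
time_s: 3.15
eef_pos: [0.5033, -0.4114, 0.2496]
tool_rot: [0.478, 0.522, -0.478, 0.52]
contact_force: [0.4, 0.8, 1.5]
finger_gap: 0.0855
t 3.15 p [ 0.5033 -0.4114  0.2496] x [-0.002  0.001 -1.   ] z [ 0.086 -0.996 -0.001] F [0.4 0.8 1.5] gap 0.0855 j [-0.69  0.46  0.36  1.48 -0.    0.8 ]
```

View pics/w1.png

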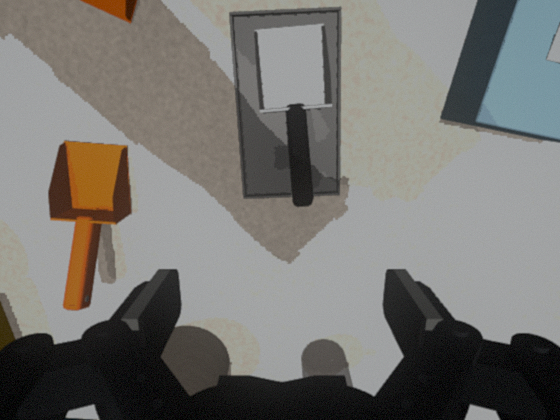

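The wrist view shows the black handle from (295,107) to (302,203), the bowl's back edge from (262,108) to (331,104), and its lip from (257,31) to (323,26).

```bash
python3 - <<'E'
from h import *
w=np.load("w1.npy");ps=(w[:3],w[3:])
W=lambda u,v,z:ray("wrist",(u,v),z,ps)
l=(W(257,31,.005)+W(323,26,.005))/2; b=(W(262,108,.043)+W(331,104,.043))/2; e=W(302,203,.075);m=W(295,107,.043)
print("lip",l,"back",b,"hend",e,"m",m)
d=l-b;print("yaw bowl",np.degrees(np.arctan2(d[1],d[0])),"yaw handle",np.degrees(np.arctan2(*(m-e)[1::-1])))
tr=[W(*c,.012) for c in[(232,10),(340,9),(340,195),(244,197)]];print(np.round(np.mean(tr,0),4))
# grip 93 behind origin
y=np.radians(94);u=np.array([np.cos(y),np.sin(y),0])
o=l-.04*u; g=o-.095*u; g[2]=.003+.0527+.006; print("origin",o,"grip",g)
t=g-[0,0,.019]; print("tcp",t)
Q=down(94-180)
up=t+[0,0,.08]
A=lin(up,Q,5); rows(A+lin(t,Q,3,A[-1]))
E
```

```text
lip [ 0.49808503 -0.26385439  0.005     ] back [ 0.51054974 -0.33762127  0.043     ] hend [ 0.52333758 -0.42499986  0.075     ] m [ 0.50925707 -0.33866091  0.043     ]
yaw bowl 99.59092178613356 yaw handle 99.26248816520575
[ 0.5045 -0.3421  0.012 ]
origin [ 0.50087529 -0.30375695  0.005     ] grip [ 0.50750216 -0.39852554  0.0617    ]
tcp [ 0.50750216 -0.39852554  0.0427    ]
[2.54,0.112,-0.243,0,0,0, 2.54,0.11,-0.243,0,0,0, 2.54,0.108,-0.244,0,0,0, 2.54,0.107,-0.245,0,0,0, 2.54,0.105,-0.246,0,0,0, 2.67,0,0,0,0,0, 2.67,0,0,0,0,0, 2.67,0,0,0,0,0]
```

```bash
python3 - <<'E'
from h import *
Q=down(99.3-180);t=np.array([.519,-.397,.043])
A=lin(t+[0,0,.06],Q,6); rows(A+lin(t,Q,2,A[-1]))
E
```

```text
[2.44,0.287,-0.21,-0.013,0,0, 2.44,0.289,-0.207,-0.013,0,0, 2.44,0.291,-0.204,-0.013,0,0, 2.44,0.293,-0.201,-0.013,0,0, 2.44,0.294,-0.198,-0.013,0,0, 2.44,0.296,-0.194,-0.013,0,0, 3,0,0,0,0,0, 3,0,0,0,0,0]
```

```bash
python3 -m crank '[2.4,0.3,-0.2,-0.013,0,0, 2.4,0.3,-0.2,-0.013,0,0, 2.4,0.3,-0.2,-0.013,0,0, 2.4,0.3,-0.2,-0.013,0,0, 2.4,0.3,-0.2,-0.013,0,0, 2.4,0.3,-0.2,-0.013,0,0, 2.6,0,0,0,0,0, 2.2,0,0,0,0,0]'; python3 -c "
from h import *
st()"
```

```text
time_s: 4.2
eef_pos: [0.5199, -0.3884, 0.059]
tool_rot: [0.454, 0.541, -0.454, 0.544]
contact_force: [1.4, -0.3, 0.1]
finger_gap: 0.0853
t 4.2 p [ 0.5199 -0.3884  0.059 ] x [ 0.004 -0.003 -1.   ] z [ 0.177 -0.984  0.004] F [ 1.4 -0.3  0.1] gap 0.0853 j [-0.64  0.54 -0.    1.03  0.    0.75]
```

```bash
python3 -m crank '[0.8,0,0.4,0,0,0, 0.8,0,0.5,0,0,0, 0,0,0,0,0,0, 0,0,0,0,0,0, 0,0,0,0,0,0, 0,0,0,0,0,0, 0,0,0,0,0,0, 0,0,0,0,0,0]' 0; python3 -c "
from h import *
st()"
```

```text
time_s: 5.2
eef_pos: [0.5217, -0.3965, 0.0447]
tool_rot: [0.453, 0.54, -0.453, 0.545]
contact_force: [-0.3, -0.2, 0.1]
finger_gap: 0.0191
t 5.2 p [ 0.5217 -0.3965  0.0447] x [ 0.005 -0.004 -1.   ] z [ 0.179 -0.984  0.005] F [-0.3 -0.2  0.1] gap 0.0191 j [-0.65  0.56 -0.    1.   -0.    0.74]
```

```bash
cat >> h.py <<'E'
PAN=np.array([.551,-.0625]);YAW=79.;LT=np.array([.0417,0,-.1346])
def lip(px,py,z,p,yaw=None,c=None):
    yaw=YAW if yaw is None else yaw;c=PAN if c is None else np.array(c);a=np.radians(yaw);u=np.array([np.cos(a),np.sin(a)]);v=np.array([-u[1],u[0]])
    q=down(yaw-180,p);L=np.r_[c+px*u+py*v,z];return L-q.apply(LT),q
def lipnow():
    p,q=pose();L=p+q.apply(LT);a=np.radians(YAW);u=np.array([np.cos(a),np.sin(a)]);d=L[:2]-PAN
    f=-q.as_matrix()[:,2];print("lip",L.round(4),"pan xy",(d@u).round(4),(d@[-u[1],u[0]]).round(4),"pitch",np.degrees(np.arcsin(-f[2])).round(1),"yaw",np.degrees(np.arctan2(f[1],f[0])).round(1))
E
python3 - <<'E'
from h import *
p,q=pose()
A=lin(p+[0,0,.1],q,4)
t,Q=lip(-.005,0,.14,30)
rows(A+lin(t,Q,12,A[-1])); print(t)
E
```

```text
[-2.5,0.011,0.013,0,0,0, -2.5,0.011,0.013,0,0,0, -2.5,0.011,0.013,0,0,0, -2.5,0.011,0.013,0,0,0, -0.83,0.437,-1.91,0.03,-0.043,-0.009, -0.915,0.372,-1.88,0.03,-0.043,-0.009, -0.998,0.308,-1.85,0.03,-0.043,-0.009, -1.08,0.244,-1.82,0.03,-0.043,-0.009]
[-1.16,0.18,-1.77,0.03,-0.043,-0.009, -1.23,0.117,-1.73,0.03,-0.043,-0.009, -1.31,0.055,-1.68,0.03,-0.043,-0.009, -1.38,-0.007,-1.62,0.03,-0.043,-0.009, -1.45,-0.067,-1.56,0.03,-0.043,-0.009, -1.51,-0.125,-1.49,0.03,-0.043,-0.009, -1.57,-0.182,-1.42,0.03,-0.043,-0.009, -1.63,-0.238,-1.35,0.03,-0.043,-0.009]
[ 0.53178229 -0.16136656  0.24341326]
```

```bash
python3 -m crank '[-2.5,0,0,0,0,0, -2.5,0,0,0,0,0, -2.5,0,0,0,0,0, -2.5,0,0,0,0,0, -0.8,0.4,-1.9,0.03,-0.043,-0.009, -0.9,0.4,-1.9,0.03,-0.043,-0.009, -1,0.3,-1.8,0.03,-0.043,-0.009, -1.1,0.2,-1.8,0.03,-0.043,-0.009]'
python3 -m crank '[-1.2,0.2,-1.8,0.03,-0.043,-0.009, -1.2,0.1,-1.7,0.03,-0.043,-0.009, -1.3,0,-1.7,0.03,-0.043,-0.009, -1.4,0,-1.6,0.03,-0.043,-0.009, -1.4,-0.1,-1.6,0.03,-0.043,-0.009, -1.5,-0.1,-1.5,0.03,-0.043,-0.009, -1.6,-0.2,-1.4,0.03,-0.043,-0.009, -1.6,-0.2,-1.4,0.03,-0.043,-0.009]'
python3 - <<'E'
from h import *
st();lipnow();p,q=pose()
im=arm.read_camera("wrist")
np.save("w2.npy",np.r_[p,q.as_quat()])
cv2.imwrite("pics/w2.png",im[:,:,::-1])
E
```

```text
time_s: 6.2
eef_pos: [0.5233, -0.318, 0.1799]
tool_rot: [0.435, 0.469, -0.535, 0.552]
contact_force: [0.4, -0.0, -1.2]
finger_gap: 0.0189
time_s: 7.2
eef_pos: [0.5308, -0.1542, 0.2469]
tool_rot: [-0.383, -0.31, 0.676, -0.549]
contact_force: [-0.7, -0.0, -1.9]
finger_gap: 0.0191
t 7.2 p [ 0.5308 -0.1542  0.2469] x [-0.105 -0.504 -0.857] z [-0.176 -0.839  0.515] F [-0.7 -0.  -1.9] gap 0.0191 j [ 0.    0.34  0.06  1.41 -0.53  1.81]
lip [ 0.5501 -0.0622  0.1418] pan xy 0.0001 0.0009 pitch 31.0 yaw 78.1
```

View pics/w2.png

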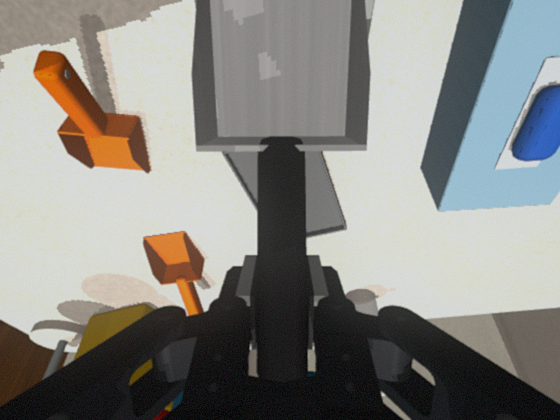

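The wrist camera is blocked by the scoop; the grip is straight and centred. I'll lower the lip into the bare end and check with the scene camera plus an overlay.

```bash
python3 - <<'E'
from h import *
t,Q=lip(-.015,0,.016,31)
rows(lin(t,Q,8))
E
```

```text
[1.46,0.029,-0.625,0,0,0, 1.46,0.029,-0.625,0,0,0, 1.46,0.029,-0.625,0,0,0, 1.46,0.029,-0.625,0,0,0, 1.46,0.028,-0.624,0,0,0, 1.46,0.028,-0.624,0,0,0, 1.46,0.028,-0.624,0,0,0, 1.46,0.028,-0.624,0,0,0]
```

```bash
python3 -m crank '[1.8,0,-0.5,0,0,0, 1.8,0,-0.8,0,0,0, 1.8,0,-0.8,0,0,0, 1.8,0,-0.8,0,0,0, 1.8,0,-0.8,0,0,0, 1.4,0,-0.6,0,0,0, 0.8,0,-0.4,0,0,0, 0,0,0,0,0,0]'
python3 - <<'E'
from h import *
st();lipnow()
im=arm.read_camera("scene")[:,:,::-1].copy()
c=arm.get_calibration("scene")
def pr(X):
    v=np.array(c["R"])@X+np.array(c["t"]);return np.array([c["fx"]*v[0]/v[2]+c["cx"],c["fy"]*v[1]/v[2]+c["cy"]])
big=cv2.resize(im[155:265,195:335],None,fx=5.4,fy=5.4,interpolation=cv2.INTER_CUBIC)
a=np.radians(YAW);u=np.array([np.cos(a),np.sin(a)]);v=np.array([-u[1],u[0]])
pts=[np.r_[PAN+sx*.109*u+sy*.057*v,.066] for sx,sy in((1,1),(1,-1),(-1,-1),(-1,1))]
D=lambda X:tuple(int(k) for k in ((pr(X)-[195,155])*5.4))
for i in range(4):cv2.line(big,D(pts[i]),D(pts[(i+1)%4]),(0,0,255),1)
p,q=pose()
for y in(-.035,.035):cv2.circle(big,D(p+q.apply(LT+[0,y,0])),4,(0,255,0),1)
cv2.imwrite("pics/s2.png",big)
E
```

```text
time_s: 8.25
eef_pos: [0.5289, -0.1673, 0.1227]
tool_rot: [-0.383, -0.312, 0.674, -0.55]
contact_force: [-1.1, 0.0, -1.0]
finger_gap: 0.0184
t 8.25 p [ 0.5289 -0.1673  0.1227] x [-0.102 -0.502 -0.859] z [-0.174 -0.841  0.512] F [-1.1  0.  -1. ] gap 0.0184 j [-0.02  0.41 -0.17  1.1  -0.53  1.78]
lip [ 0.5481 -0.075   0.018 ] pan xy -0.0128 0.0005 pitch 30.8 yaw 78.3
```

View pics/s2.png

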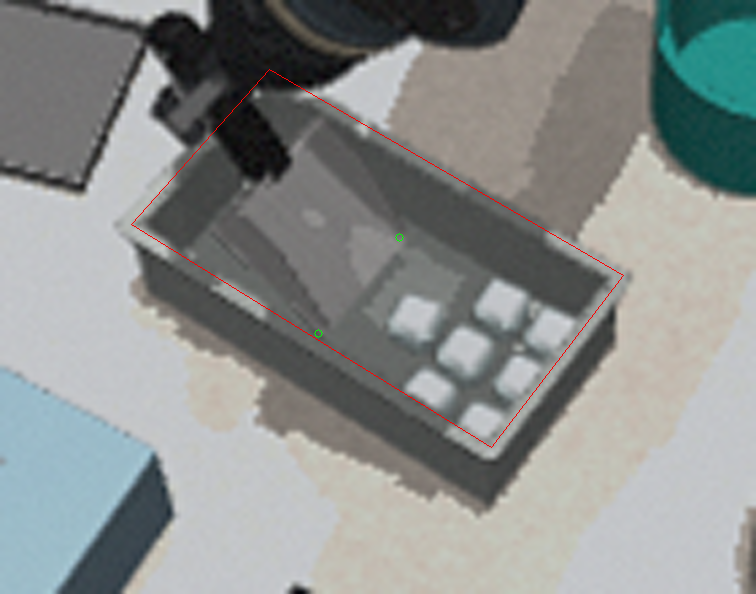

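The overlay matches the pan rim to about 2–3 mm, and the lip circles sit on the lip ends. The cubes form columns at pan y of about +29, −5 and −31 mm, so offsetting the scoop +12 mm takes two full columns (5 cubes).

```bash
python3 - <<'E'
from h import *
t,Q=lip(-.013,.012,.005,31,79)
rows(lin(t,Q,6))
E
```

```text
[0.187,-0.177,-0.111,0,0,0, 0.187,-0.177,-0.112,0,0,0, 0.187,-0.177,-0.112,0,0,0, 0.187,-0.177,-0.113,0,0,0, 0.187,-0.177,-0.113,0,0,0, 0.186,-0.177,-0.113,0,0,0, 0,0,0,0,0,0, 0,0,0,0,0,0]
```

```bash
python3 -m crank '[0.2,-0.2,-0.1,-0.01,0,0, 0.2,-0.2,-0.1,0,0,0, 0.2,-0.2,-0.1,0,0,0, 0.2,-0.2,-0.1,0,0,0, 0.2,-0.2,-0.1,0,0,0, 0.2,-0.2,-0.1,0,0,0, 0.1,0,0,0,0,0, 0,0,0,0,0,0]'
python3 - <<'E'
from h import *
st();lipnow()
P=[]
px0,px1,n=-.013,.1,22
s=None
for k in range(1,n+1):
    f=k/n; P.append(lip(px0+(px1-px0)*f,.012,.0045,max(31-34*f,1)))
rows(P)
E
```

```text
time_s: 9.3
eef_pos: [0.5171, -0.1662, 0.1095]
tool_rot: [-0.381, -0.314, 0.671, -0.552]
contact_force: [1.1, -0.7, -1.3]
finger_gap: 0.0191
t 9.3 p [ 0.5171 -0.1662  0.1095] x [-0.099 -0.502 -0.859] z [-0.165 -0.843  0.512] F [ 1.1 -0.7 -1.3] gap 0.0191 j [-0.02  0.4  -0.22  1.05 -0.53  1.77]
lip [ 0.5351 -0.0736  0.0048] pan xy -0.0139 0.0135 pitch 30.8 yaw 78.9
[0.026,0.153,-0.442,0,0.023,0, 0.112,0,-0.34,0,0.027,0, 0.124,0,-0.346,0,0.027,0, 0.136,0,-0.353,0,0.027,0, 0.149,0,-0.359,0,0.027,0, 0.162,0,-0.364,0,0.027,0, 0.174,0,-0.37,0,0.027,0, 0.187,0,-0.375,0,0.027,0]
[0.2,0,-0.379,0,0.027,0, 0.214,0,-0.383,0,0.027,0, 0.227,0,-0.387,0,0.027,0, 0.24,0,-0.391,0,0.027,0, 0.254,0,-0.394,0,0.027,0, 0.267,0,-0.397,0,0.027,0, 0.281,0,-0.399,0,0.027,0, 0.295,0,-0.401,0,0.027,0]
[0.308,0,-0.403,0,0.027,0, 0.322,0,-0.404,0,0.027,0, 0.336,0,-0.405,0,0.027,0, 0.135,0,-0.468,0,0.011,0, -0.009,0,-0.514,0,0,0, -0.009,0,-0.514,0,0,0, 0,0,0,0,0,0, 0,0,0,0,0,0]
```

```bash
python3 -m crank '[0.05,0.15,-0.4,0,0.024,0, 0.11,0,-0.34,0,0.027,0, 0.12,0,-0.35,0,0.027,0, 0.14,0,-0.35,0,0.027,0, 0.15,0,-0.36,0,0.027,0, 0.16,0,-0.36,0,0.027,0, 0.17,0,-0.37,0,0.027,0, 0.19,0,-0.38,0,0.027,0]'
python3 - <<'E'
from h import *
st();lipnow()
P=[]
for k in range(1,9): P.append(lip(.028+.042*k/8-.0,.012,.0045,20-12*k/8))
rows(P)
E
```

```text
time_s: 10.3
eef_pos: [0.5234, -0.1437, 0.086]
tool_rot: [-0.455, -0.375, 0.624, -0.513]
contact_force: [-0.4, -1.1, -1.7]
finger_gap: 0.0191
t 10.3 p [ 0.5234 -0.1437  0.086 ] x [-0.059 -0.299 -0.952] z [-0.183 -0.935  0.305] F [-0.4 -1.1 -1.7] gap 0.0191 j [-0.1   0.38 -0.24  0.98 -0.31  1.67]
lip [ 0.5455 -0.0304  0.0053] pan xy 0.0305 0.0115 pitch 17.7 yaw 78.9
[-0.191,-0.037,-0.342,0,-0.013,0, 0.187,0,-0.393,0,0.026,0, 0.2,0,-0.398,0,0.026,0, 0.213,0,-0.401,0,0.026,0, 0.227,0,-0.405,0,0.026,0, 0.24,0,-0.408,0,0.026,0, 0.254,0,-0.411,0,0.026,0, 0.267,0,-0.413,0,0.026,0]
```

```bash
python3 - <<'E'
from h import *
rows([lip(.0305+.04*k/8,.012,.0053-.0016*min(k/4,1),17.7-11*k/8) for k in range(1,9)])
E
```

```text
[0.214,-0.037,-0.389,0,0.025,0, 0.222,0,-0.395,0,0.024,0, 0.234,0,-0.397,0,0.024,0, 0.246,0,-0.399,0,0.024,0, 0.219,0,-0.393,0,0.024,0, 0.23,0,-0.395,0,0.024,0, 0.242,0,-0.397,0,0.024,0, 0.254,0,-0.399,0,0.024,0]
```

```bash
python3 -m crank '[0.21,0,-0.39,0,0.024,0, 0.22,0,-0.4,0,0.024,0, 0.23,0,-0.4,0,0.024,0, 0.25,0,-0.4,0,0.024,0, 0.22,0,-0.39,0,0.024,0, 0.23,0,-0.4,0,0.024,0, 0.24,0,-0.4,0,0.024,0, 0.25,0,-0.4,0,0.024,0]'
python3 - <<'E'
from h import *
st();lipnow()
rows([lip(.071+.03*k/8,.012,.0037,max(6-8*k/8,0)) for k in range(0,9)][1:],lip(.071,.012,.0037,6))
E
```

```text
time_s: 11.3
eef_pos: [0.5287, -0.1155, 0.0591]
tool_rot: [-0.517, -0.426, 0.574, -0.472]
contact_force: [0.6, 0.2, -1.8]
finger_gap: 0.0193
t 11.3 p [ 0.5287 -0.1155  0.0591] x [-0.021 -0.102 -0.995] z [-0.191 -0.976  0.104] F [ 0.6  0.2 -1.8] gap 0.0193 j [-0.16  0.38 -0.28  0.92 -0.1   1.61]
lip [0.5536 0.0117 0.0036] pan xy 0.0733 0.0116 pitch 6.0 yaw 78.9
[0.196,0,-0.302,0,0.017,0, 0.203,0,-0.303,0,0.017,0, 0.209,0,-0.303,0,0.017,0, 0.216,0,-0.304,0,0.017,0, 0.222,0,-0.304,0,0.017,0, 0.229,0,-0.304,0,0.017,0, 0,0,-0.375,0,0,0, 0,0,-0.375,0,0,0]
```

```bash
python3 -m crank '[0.21,0,-0.32,0,0.017,0, 0.22,0,-0.32,0,0.017,0, 0.22,0,-0.32,0,0.017,0, 0.23,0,-0.32,0,0.017,0, 0.23,0,-0.32,0,0.017,0, 0.23,0,-0.3,0,0.017,0, 0,0,-0.3,0,0,0, 0,0,-0.2,0,0,0]'
python3 - <<'E'
from h import *
st();lipnow()
im=arm.read_camera("scene")[155:265,195:335,::-1]
cv2.imwrite("pics/s3.png",cv2.resize(im,None,fx=5.4,fy=5.4,interpolation=cv2.INTER_CUBIC))
E
```

```text
time_s: 12.3
eef_pos: [0.534, -0.0932, 0.0447]
tool_rot: [0.547, 0.449, -0.545, 0.449]
contact_force: [-3.0, -7.4, 1.3]
finger_gap: 0.0192
t 12.3 p [ 0.534  -0.0932  0.0447] x [ 0.002  0.002 -1.   ] z [-0.194 -0.981 -0.002] F [-3.  -7.4  1.3] gap 0.0192 j [-0.17  0.39 -0.3   0.88  0.    1.59]
lip [0.5601 0.0389 0.0033] pan xy 0.1013 0.0104 pitch -0.1 yaw 78.8
```

View pics/s3.png

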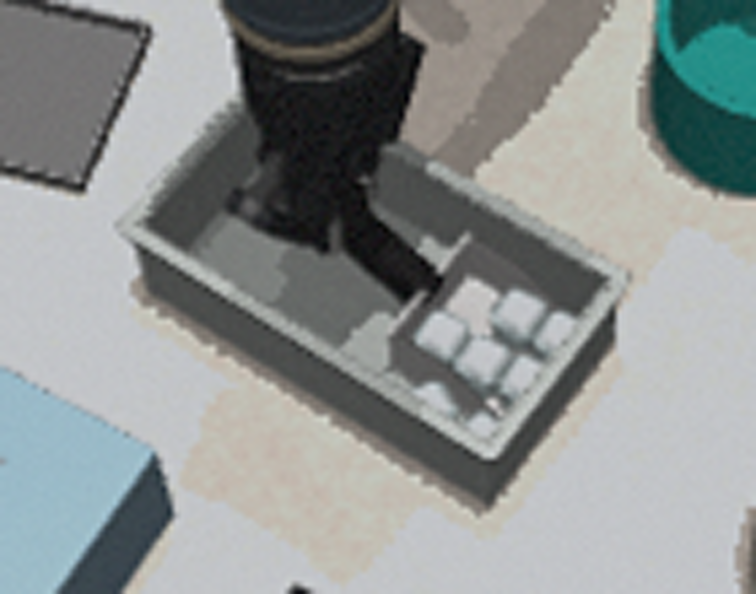

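The picture shows five cubes inside the bowl and two left at the near wall ((435,395) and (485,425)). Next I tilt the nose up and lift.

```bash
python3 - <<'E'
from h import *
P=[];zz=[0,0.002,.005,.009,.014,.02,.028,.037]
for k in range(8):
    a=np.radians(2*(k+1));B=.0213-.0005*(k+1)
    P.append(lip(B+.08*np.cos(a),.0115,.004+zz[k]+.08*np.sin(a),-2*(k+1)))
t,q=P[-1]
z=0
for d in(.01,.012,.014,.014,.014,.012,.008,.004): z+=d;P.append((t+[0,0,z],q))
rows(P,lip(.1013,.0115,.004,0))
print(P[-1][0])
E
```

```text
[0.193,0,0.192,0,0.035,0, -0.009,0,0.185,0,0.035,0, -0.11,0,0.171,0,0.035,0, -0.21,0,0.15,0,0.035,0, -0.309,0,0.122,0,0.035,0, -0.406,0,0.087,0,0.035,0, -0.6,0,0.025,0,0.035,0, -0.692,0,-0.027,0,0.035,0]
[-0.961,0,-0.276,0,0,0, -1.15,0,-0.331,0,0,0, -1.35,0,-0.386,0,0,0, -1.35,0,-0.386,0,0,0, -1.35,0,-0.386,0,0,0, -1.15,0,-0.331,0,0,0, -0.769,0,-0.221,0,0,0, -0.385,0,-0.11,0,0,0]
[ 0.53080452 -0.10612704  0.15403481]
```

```bash
python3 -m crank '[0.1,0,0.2,0,0.035,0, 0,0,0.19,0,0.035,0, -0.1,0,0.17,0,0.035,0, -0.2,0,0.15,0,0.035,0, -0.3,0,0.12,0,0.035,0, -0.4,0,0.09,0,0.035,0, -0.6,0,0.03,0,0.035,0, -0.7,0,0,0,0.035,0]'
python3 -m crank '[-1,0,-0.28,0,0,0, -1.2,0,-0.33,0,0,0, -1.4,0,-0.39,0,0,0, -1.4,0,-0.39,0,0,0, -1.4,0,-0.39,0,0,0, -1.2,0,-0.33,0,0,0, -0.8,0,-0.22,0,0,0, -0.4,0,-0.1,0,0,0]'
python3 - <<'E'
from h import *
st();lipnow()
im=arm.read_camera("scene")[140:265,195:355,::-1]
cv2.imwrite("pics/s4.png",cv2.resize(im,None,fx=4.7,fy=4.7,interpolation=cv2.INTER_CUBIC))
E
```

```text
time_s: 13.35
eef_pos: [0.5303, -0.1066, 0.0647]
tool_rot: [0.623, 0.512, -0.456, 0.375]
contact_force: [0.0, -0.1, -2.8]
finger_gap: 0.0189
time_s: 14.35
eef_pos: [0.5301, -0.1103, 0.1638]
tool_rot: [0.624, 0.512, -0.455, 0.376]
contact_force: [-0.5, 0.0, -2.2]
finger_gap: 0.019
t 14.35 p [ 0.5301 -0.1103  0.1638] x [ 0.061  0.296 -0.953] z [-0.183 -0.935 -0.302] F [-0.5  0.  -2.2] gap 0.019 j [-0.37  0.33 -0.1   1.2   0.3   1.38]
lip [0.5573 0.028  0.1647] pan xy 0.09 0.0111 pitch -17.6 yaw 78.9
```

View pics/s4.png

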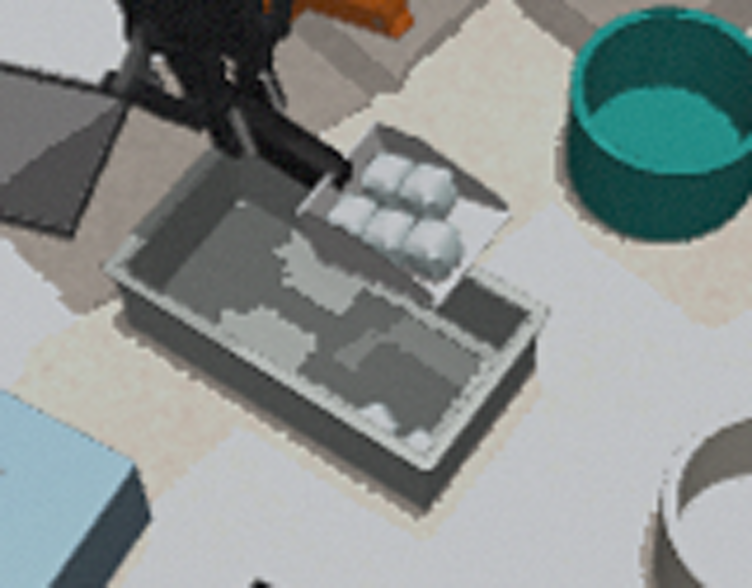

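Five cubes sit at the back of the nose-up bowl, and two remain in the pan at (378,415) and (418,438). Carrying to the bucket.

```bash
python3 - <<'E'
from h import *
P=[];s=np.array([.4,.8,1.2,1.5,1.6,1.6,1.6,1.6,1.5,1.3,1,.7,.4,.2,.1,0]);s=np.cumsum(s)/s.sum()
for f in s: P.append(lip(.09+.156*f,.0111+.0035*f,.1647-.03*f,-17.6,79))
rows(P)
E
```

```text
[0.228,0.008,-0.354,0,0,0, 0.391,-0.018,-0.721,0,0,0, 0.587,-0.027,-1.08,0,0,0, 0.733,-0.034,-1.35,0,0,0, 0.782,-0.036,-1.44,0,0,0, 0.782,-0.036,-1.44,0,0,0, 0.782,-0.036,-1.44,0,0,0, 0.782,-0.036,-1.44,0,0,0]
[0.733,-0.034,-1.35,0,0,0, 0.635,-0.029,-1.17,0,0,0, 0.489,-0.023,-0.901,0,0,0, 0.342,-0.016,-0.631,0,0,0, 0.196,-0.009,-0.36,0,0,0, 0.098,-0.005,-0.18,0,0,0, 0.049,0,-0.09,0,0,0, 0,0,0,0,0,0]
```

```bash
python3 -m crank '[0.2,0,-0.35,0,0,0, 0.4,-0.02,-0.7,0,0,0, 0.6,-0.03,-1.1,0,0,0, 0.7,-0.03,-1.3,0,0,0, 0.8,-0.04,-1.4,0,0,0, 0.8,-0.04,-1.4,0,0,0, 0.8,-0.04,-1.4,0,0,0, 0.8,-0.04,-1.4,0,0,0]'
python3 -m crank '[0.7,-0.03,-1.3,0,0,0, 0.6,-0.03,-1.2,0,0,0, 0.5,-0.02,-0.9,0,0,0, 0.3,-0.02,-0.6,0,0,0, 0.2,0,-0.4,0,0,0, 0.1,0,-0.2,0,0,0, 0,0,0,0,0,0, 0,0,0,0,0,0]'
python3 - <<'E'
from h import *
st();lipnow();p0,q0=pose();L0=p0+q0.apply(LT)
# pour: pivot about lip, lip target in bucket frame
P=[];a=np.radians(79);u=np.array([np.cos(a),np.sin(a),0])
tgt=np.r_[np.array([.590,.2146]),.092]-.028*u
for k in range(1,17):
    f=k/16;g=min(1,f*2);p=-17.6+(45+17.6)*f;q=down(79-180,p);P.append((L0+(tgt-L0)*g-q.apply(LT),q))
rows(P);print(tgt)
E
```

```text
time_s: 15.4
eef_pos: [0.5477, -0.0025, 0.1399]
tool_rot: [0.623, 0.513, -0.456, 0.375]
contact_force: [0.4, 0.7, -2.2]
finger_gap: 0.0186
time_s: 16.4
eef_pos: [0.5572, 0.0518, 0.1302]
tool_rot: [0.623, 0.513, -0.456, 0.375]
contact_force: [0.6, -0.3, -2.1]
finger_gap: 0.0193
t 16.4 p [0.5572 0.0518 0.1302] x [ 0.058  0.297 -0.953] z [-0.183 -0.935 -0.303] F [ 0.6 -0.3 -2.1] gap 0.0193 j [-0.07  0.32 -0.21  1.01  0.31  1.7 ]
lip [0.5843 0.1901 0.1312] pan xy 0.2543 0.0155 pitch -17.6 yaw 78.9
[-0.458,0.036,-0.136,0,-0.069,0, -0.44,0.012,-0.166,0,-0.068,0, -0.431,0.012,-0.198,0,-0.068,0, -0.424,0.012,-0.231,0,-0.068,0, -0.42,0.012,-0.264,0,-0.068,0, -0.417,0.012,-0.297,0,-0.068,0, -0.417,0.012,-0.331,0,-0.068,0, -0.419,0.012,-0.365,0,-0.068,0]
[-0.909,0,-0.316,0,-0.068,0, -0.909,0,-0.316,0,-0.068,0, -0.909,0,-0.316,0,-0.068,0, -0.909,0,-0.316,0,-0.068,0, -0.909,0,-0.316,0,-0.068,0, -0.909,0,-0.316,0,-0.068,0, -0.909,0,-0.316,0,-0.068,0, -0.909,0,-0.316,0,-0.068,0]
[0.58465735 0.18711444 0.092     ]
```

```bash
python3 -m crank '[-0.45,0.02,-0.14,0,-0.068,0, -0.44,0.01,-0.17,0,-0.068,0, -0.43,0.01,-0.2,0,-0.068,0, -0.42,0.01,-0.23,0,-0.068,0, -0.42,0.01,-0.26,0,-0.068,0, -0.42,0.01,-0.3,0,-0.068,0, -0.42,0.01,-0.33,0,-0.068,0, -0.42,0.01,-0.36,0,-0.068,0]'
python3 - <<'E'
from h import *
st();lipnow()
E
python3 -m crank '[-0.91,0,-0.32,0,-0.068,0, -0.91,0,-0.32,0,-0.068,0, -0.91,0,-0.32,0,-0.068,0, -0.91,0,-0.32,0,-0.068,0, -0.91,0,-0.32,0,-0.068,0, -0.91,0,-0.32,0,-0.068,0, -0.91,0,-0.32,0,-0.068,0, -0.91,0,-0.32,0,-0.068,0]'
python3 - <<'E'
from h import *
st();lipnow()
im=arm.read_camera("scene")[175:305,295:455,::-1]
cv2.imwrite("pics/s5.png",cv2.resize(im,None,fx=4.6,fy=4.6,interpolation=cv2.INTER_CUBIC))
E
```

```text
time_s: 17.4
eef_pos: [0.5617, 0.0658, 0.1661]
tool_rot: [-0.475, -0.388, 0.611, -0.5]
contact_force: [0.1, 0.1, -2.2]
finger_gap: 0.0189
t 17.4 p [0.5617 0.0658 0.1661] x [-0.048 -0.244 -0.969] z [-0.193 -0.949  0.248] F [ 0.1  0.1 -2.2] gap 0.0189 j [ 0.24  0.41  0.05  1.31 -0.23  2.02]
lip [0.5856 0.1834 0.0923] pan xy 0.248 0.0129 pitch 14.4 yaw 78.5
time_s: 18.4
eef_pos: [0.5746, 0.1228, 0.2197]
tool_rot: [-0.291, -0.234, 0.719, -0.586]
contact_force: [0.1, -0.3, -1.5]
finger_gap: 0.0189
t 18.4 p [0.5746 0.1228 0.2197] x [-0.144 -0.706 -0.693] z [-0.144 -0.678  0.721] F [ 0.1 -0.3 -1.5] gap 0.0189 j [ 0.5   0.75  0.53  1.94 -0.58  2.46]
lip [0.588  0.1846 0.0938] pan xy 0.2496 0.0108 pitch 46.1 yaw 78.0
```

View pics/s5.png

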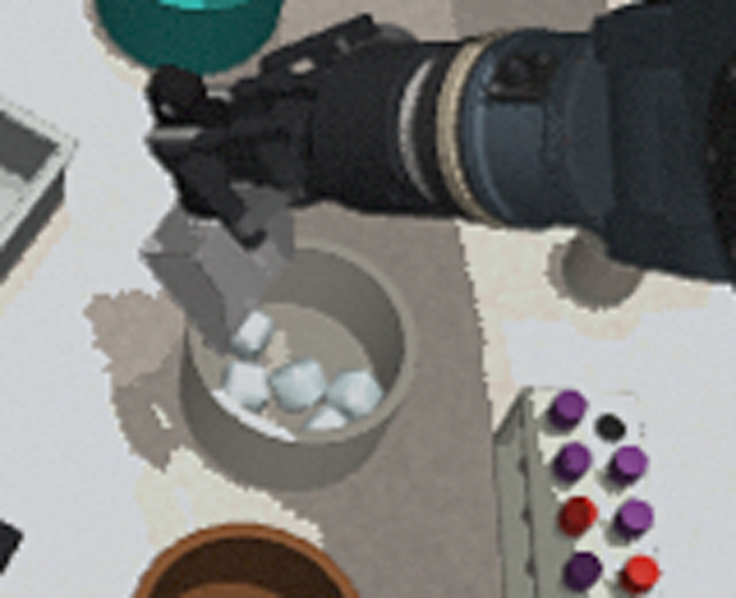

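All five cubes lie in the bucket at (250,330), (245,385), (300,385), (355,393) and (325,415). Force fell by 0.7 N, so the scoop is empty. Returning it.

```bash
python3 - <<'E'
from h import *
p,q=pose()
A=lin(p+[0,-.06,.02],down(79-180,5),6)
B=lin([.5217,-.3965,.115],down(-80.0),14,A[-1])
rows(A+B+lin([.5217,-.3965,.075],down(-80),4,B[-1]))
E
```

```text
[0.479,0.203,0.917,0,0.12,0, 0.366,0.201,0.968,0,0.12,0, 0.247,0.199,1,0,0.12,0, 0.125,0.197,1.03,0,0.12,0, 0,0.195,1.04,0,0.12,0, -0.124,0.193,1.03,0,0.12,0, 1.17,0.258,3.21,-0.026,0.006,0, 1.15,0.173,3.23,-0.026,0.006,0]
[1.12,0.087,3.24,-0.026,0.006,0, 1.1,0,3.24,-0.026,0.006,0, 1.08,-0.085,3.25,-0.026,0.006,0, 1.06,-0.172,3.25,-0.026,0.006,0, 1.04,-0.258,3.25,-0.026,0.006,0, 1.02,-0.344,3.25,-0.026,0.006,0, 1,-0.43,3.25,-0.026,0.006,0, 0.984,-0.516,3.24,-0.026,0.006,0]
[0.963,-0.602,3.23,-0.026,0.006,0, 0.942,-0.688,3.22,-0.026,0.006,0, 0.922,-0.773,3.21,-0.026,0.006,0, 0.901,-0.858,3.19,-0.026,0.006,0, 1,0,0,0,0,0, 1,0,0,0,0,0, 1,0,0,0,0,0, 1,0,0,0,0,0]
```

```bash
python3 -m crank '[0.4,0.2,0.9,0,0.12,0, 0.3,0.2,1,0,0.12,0, 0.2,0.2,1,0,0.12,0, 0.1,0.2,1,0,0.12,0, 0,0.2,1,0,0.12,0, -0.1,0.2,1,0,0.12,0, 1.2,0.3,3.2,-0.026,0.006,0, 1.2,0.2,3.2,-0.026,0.006,0]'
python3 -m crank '[1.1,0.1,3.2,-0.026,0.006,0, 1.1,0,3.2,-0.026,0.006,0, 1.1,-0.1,3.2,-0.026,0.006,0, 1.1,-0.2,3.2,-0.026,0.006,0, 1,-0.3,3.2,-0.026,0.006,0, 1,-0.3,3.2,-0.026,0.006,0, 1,-0.4,3.2,-0.026,0.006,0, 1,-0.5,3.2,-0.026,0.006,0]'
python3 - <<'E'
from h import *
st();lipnow()
A=lin([.5217,-.3965,.075],down(-79.8),6); rows(A+lin([.5217,-.3965,.055],down(-79.8),2,A[-1]))
E
```

```text
time_s: 19.45
eef_pos: [0.5705, -0.0002, 0.218]
tool_rot: [-0.524, -0.45, 0.544, -0.475]
contact_force: [0.2, 0.1, -1.2]
finger_gap: 0.0189
time_s: 20.45
eef_pos: [0.54, -0.2691, 0.1403]
tool_rot: [0.488, 0.514, -0.475, 0.521]
contact_force: [0.5, -0.6, -2.4]
finger_gap: 0.0189
t 20.45 p [ 0.54   -0.2691  0.1403] x [ 0.02   0.007 -1.   ] z [ 0.072 -0.997 -0.005] F [ 0.5 -0.6 -2.4] gap 0.0189 j [-0.47  0.4  -0.01  1.14  0.01  1.03]
lip [ 0.531  -0.1346  0.0993] pan xy -0.0746 0.0058 pitch -0.3 yaw 94.1
[1.07,-0.478,2.1,-0.018,0,0, 1.07,-0.512,2.09,-0.018,0,0, 1.07,-0.545,2.08,-0.018,0,0, 1.08,-0.578,2.07,-0.018,0,0, 1.08,-0.61,2.06,-0.018,0,0, 1.08,-0.643,2.05,-0.018,0,0, 1,0,0,0,0,0, 1,0,0,0,0,0]
```

```bash
python3 -m crank '[0,-0.5,2.2,-0.018,0.01,0, 0,-0.5,2.2,-0.018,0.01,0, 0.6,-0.5,2.1,-0.018,0,0, 1,-0.6,2.1,-0.018,0,0, 1,-0.6,2.1,-0.018,0,0, 1,-0.6,1.6,-0.018,0,0, 1,0,0.5,0,0,0, 1,0,0,0,0,0]'
python3 - <<'E'
from h import *
st();lipnow()
rows(lin([.5217,-.3965,.046],down(-79.8),6))
E
```

```text
time_s: 21.45
eef_pos: [0.5215, -0.4089, 0.0814]
tool_rot: [0.466, 0.54, -0.439, 0.546]
contact_force: [0.2, 0.5, -1.9]
finger_gap: 0.0189
t 21.45 p [ 0.5215 -0.4089  0.0814] x [ 0.031  0.025 -0.999] z [ 0.18  -0.983 -0.019] F [ 0.2  0.5 -1.9] gap 0.0189 j [-0.68  0.54  0.07  1.09  0.04  0.71]
lip [ 0.4986 -0.2755  0.0422] pan xy -0.2191 0.0108 pitch -1.1 yaw 100.4
[0.595,0.019,-0.191,0,0,-0.006, 0.594,0.023,-0.193,0,0,-0.006, 0.593,0.026,-0.195,0,0,-0.006, 0.593,0.029,-0.197,0,0,-0.006, 0.592,0.033,-0.199,0,0,-0.006, 0.591,0.036,-0.201,0,0,-0.006, 0,0,0,0,0,0, 0,0,0,0,0,0]
```

```bash
python3 -m crank '[0.6,0,-0.3,0,-0.004,-0.006, 0.6,0,-0.3,0,-0.004,-0.006, 0.6,0,-0.3,0,-0.004,-0.006, 0.5,0,-0.2,0,-0.004,-0.006, 0.4,0,-0.2,0,0,-0.006, 0.3,0,0,0,0,-0.006, 0.2,0,0,0,0,0, 0.1,0,0,0,0,0]'
python3 - <<'E'
from h import *
st();lipnow()
E
```

```text
time_s: 22.45
eef_pos: [0.5205, -0.3925, 0.0466]
tool_rot: [0.452, 0.545, -0.453, 0.542]
contact_force: [-0.1, -0.0, -1.7]
finger_gap: 0.0193
t 22.45 p [ 0.5205 -0.3925  0.0466] x [-0.003  0.001 -1.   ] z [ 0.182 -0.983 -0.002] F [-0.1 -0.  -1.7] gap 0.0193 j [-0.65  0.56  0.    1.02 -0.    0.74]
lip [ 0.4958 -0.2601  0.0051] pan xy -0.2045 0.0165 pitch -0.1 yaw 100.5
```

```bash
python3 -m crank '[0.2,0,0,0,0,0, 0,0,0,0,0,0, 0,0,0,0,0,0, -0.5,0,0,0,0,0, -2,0,0,0,0,0, -4,0,0,0,0,0, -5,0,0,0,0,0, -5,0,0,0,0,0]' 1
python3 - <<'E'
from h import *
st()
rows(lin([.44,.25,.26],down(-90),16))
E
```

```text
time_s: 23.45
eef_pos: [0.5192, -0.3918, 0.2119]
tool_rot: [0.452, 0.547, -0.453, 0.54]
contact_force: [-0.1, -0.4, 0.2]
finger_gap: 0.0853
t 23.45 p [ 0.5192 -0.3918  0.2119] x [-0.008  0.005 -1.   ] z [ 0.181 -0.983 -0.006] F [-0.1 -0.4  0.2] gap 0.0853 j [-0.65  0.47  0.29  1.4  -0.    0.74]
[-0.277,0.239,-4.04,0.011,0,0, -0.278,0.193,-4.04,0.011,0,0, -0.279,0.147,-4.04,0.011,0,0, -0.281,0.101,-4.04,0.011,0,0, -0.282,0.055,-4.04,0.011,0,0, -0.283,0.009,-4.04,0.011,0,0, -0.285,-0.037,-4.04,0.011,0,0, -0.286,-0.083,-4.04,0.011,0,0]
[-0.288,-0.129,-4.04,0.011,0,0, -0.289,-0.175,-4.04,0.011,0,0, -0.291,-0.22,-4.04,0.011,0,0, -0.292,-0.266,-4.03,0.011,0,0, -0.294,-0.312,-4.03,0.011,0,0, -0.296,-0.358,-4.03,0.011,0,0, -0.297,-0.404,-4.02,0.011,0,0, -0.299,-0.45,-4.02,0.011,0,0]
```

```bash
python3 -m crank '[-0.3,0.2,-4,0.011,0,0, -0.3,0.2,-4,0.011,0,0, -0.3,0.1,-4,0.011,0,0, -0.3,0.1,-4,0.011,0,0, -0.3,0,-4,0.011,0,0, -0.3,0,-4,0.011,0,0, -0.3,0,-4,0.011,0,0, -0.3,-0.1,-4,0.011,0,0]'
python3 -m crank '[-0.3,-0.1,-4,0.011,0,0, -0.3,-0.2,-4,0.011,0,0, -0.3,-0.2,-4,0.011,0,0, -0.3,-0.3,-4,0.011,0,0, -0.3,-0.3,-3.6,0.011,0,0, -0.3,-0.4,-2.4,0.011,0,0, -0.2,-0.4,-1,0.011,0,0, 0,0,0,0,0,0]'
python3 - <<'E'
from h import *
st();p,q=pose()
im=arm.read_camera("wrist")
np.save("w3.npy",np.r_[p,q.as_quat()])
cv2.imwrite("pics/w3.png",im[:,:,::-1])
E
```

```text
time_s: 24.45
eef_pos: [0.4801, -0.0692, 0.246]
tool_rot: [0.479, 0.519, -0.477, 0.524]
contact_force: [0.7, 0.1, 0.9]
finger_gap: 0.0854
time_s: 25.45
eef_pos: [0.4449, 0.169, 0.2706]
tool_rot: [0.501, 0.499, -0.494, 0.506]
contact_force: [0.7, 0.6, -1.3]
finger_gap: 0.0857
t 25.45 p [0.4449 0.169  0.2706] x [ 0.014 -0.001 -1.   ] z [ 0.011 -1.     0.001] F [ 0.7  0.6 -1.3] gap 0.0857 j [ 0.37  0.13 -0.05  1.38 -0.01  1.93]
```

View pics/w3.png

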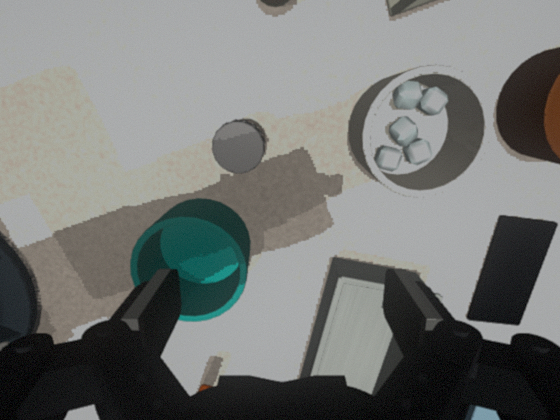

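The wrist view shows canister A's cap at (238,146), five cubes in the white bucket (rim centre about (424,131)), the edge of B's cap at (277,0), and nothing spilled.

```bash
python3 - <<'E'
from h import *
w=np.load("w3.npy");ps=(w[:3],w[3:])
W=lambda u,v,z:ray("wrist",(u,v),z,ps)
A=W(238,146,.095);print("A",A,"bucket",W(424,131,.08),W(484,122,.08),W(363,140,.08))
for c in[(408,95),(434,100),(403,130),(418,151),(388,158)]:print(W(*c,.03)[:2].round(3))
Q=down(-85);t=np.r_[A[:2],.06]
a=lin(t+[0,0,.07],Q,5);rows(a+lin(t,Q,3,a[-1]))
E
```

```text
A [0.40707913 0.20642954 0.095     ] bucket [0.58120744 0.22042442 0.08      ] [0.63684106 0.22929685 0.08      ] [0.52406102 0.2114529  0.08      ]
[0.58  0.254]
[0.609 0.249]
[0.579 0.218]
[0.598 0.195]
[0.566 0.187]
[2.8,-0.792,-0.768,-0.015,0,0, 2.8,-0.772,-0.779,-0.015,0,0, 2.8,-0.752,-0.79,-0.015,0,0, 2.81,-0.732,-0.8,-0.015,0,0, 2.81,-0.712,-0.81,-0.015,0,0, 2.33,0,0,0,0,0, 2.33,0,0,0,0,0, 2.33,0,0,0,0,0]
```

```bash
python3 -m crank '[2.8,-0.8,-0.8,-0.015,0,0.014, 2.8,-0.7,-0.8,-0.015,0,0, 2.8,-0.7,-0.8,-0.015,0,0, 2.8,-0.7,-0.8,-0.015,0,0, 2.6,-0.6,-0.6,-0.015,0,0, 2.2,0,0,0,0,0, 1.6,0,0,0,0,0, 0.5,0,0,0,0,0]'
python3 - <<'E'
from h import *
st()
rows(lin([.41,.206,.06],down(-85),2))
E
```

```text
time_s: 26.5
eef_pos: [0.4155, 0.1978, 0.0839]
tool_rot: [0.487, 0.51, -0.473, 0.528]
contact_force: [0.1, -0.2, 0.7]
finger_gap: 0.0856
t 26.5 p [0.4155 0.1978 0.0839] x [ 0.031 -0.002 -1.   ] z [ 0.078 -0.997  0.005] F [ 0.1 -0.2  0.7] gap 0.0856 j [ 0.45  0.21 -0.45  0.88 -0.02  1.95]
[1.19,-0.281,-0.437,0,0,-0.016, 1.19,-0.261,-0.436,0,0,-0.016, 0,0,0,0,0,0, 0,0,0,0,0,0, 0,0,0,0,0,0, 0,0,0,0,0,0, 0,0,0,0,0,0, 0,0,0,0,0,0]
```

```bash
python3 -m crank '[0.6,-0.2,-0.3,0,0,-0.016, 0.6,-0.2,-0.3,0,0,-0.016, 0.6,-0.1,-0.3,0,0,0, 0.5,0,0,0,0,0, 0.2,0,0,0,0,0, 0,0,0,0,0,0, 0,0,0,0,0,0, 0,0,0,0,0,0]'
python3 -m crank '[0,0,0,0,0,0, 0,0,0,0,0,0, 0,0,0,0,0,0, 0,0,0,0,0,0, 0,0,0,0,0,0, -0.5,0,0,0,0,0, -1.5,0,0,0,0,0, 0,0,0,0,0,0]' 0
python3 - <<'E'
from h import *
st()
E
```

```text
time_s: 27.5
eef_pos: [0.4111, 0.2065, 0.0586]
tool_rot: [0.479, 0.518, -0.481, 0.52]
contact_force: [-0.1, -0.5, -0.3]
finger_gap: 0.0852
time_s: 28.5
eef_pos: [0.4107, 0.2066, 0.0798]
tool_rot: [0.479, 0.518, -0.482, 0.52]
contact_force: [0.6, -0.4, -1.0]
finger_gap: 0.0474
t 28.5 p [0.4107 0.2066 0.0798] x [-0.001 -0.004 -1.   ] z [ 0.077 -0.997  0.004] F [ 0.6 -0.4 -1. ] gap 0.0474 j [ 0.47  0.24 -0.43  0.9  -0.    1.96]
```

```bash
python3 - <<'E'
from h import *
f=[]
for i in range(8):
    arm.read_camera("scene");f.append(arm.sense()["contact_force"][2])
print(np.round(f,1),np.mean(f));st()
E
```

```text
[-1.  -1.2 -0.2 -0.8 -1.8 -0.8 -1.3 -1.3] -1.0471069619294937
t 28.9 p [0.4099 0.2061 0.0786] x [-0.003 -0.005 -1.   ] z [ 0.077 -0.997  0.005] F [-0.8 -0.1 -1.3] gap 0.0476 j [ 0.47  0.24 -0.43  0.9  -0.    1.96]
```

A is empty (about 1.0 N). I'll set it back down and take B.

```bash
python3 -m crank '[0.6,0,0,0,0,0, 0.6,0,0,0,0,0, 0.4,0,0,0,0,0, 0.2,0,0,0,0,0, 0.1,0,0,0,0,0, 0,0,0,0,0,0, 0,0,0,0,0,0, 0,0,0,0,0,0]'
python3 - <<'E'
from h import *
st()
E
```

```text
time_s: 29.9
eef_pos: [0.4096, 0.2062, 0.0593]
tool_rot: [0.478, 0.519, -0.482, 0.519]
contact_force: [-0.5, -0.4, -0.0]
finger_gap: 0.0476
t 29.9 p [0.4096 0.2062 0.0593] x [-0.003 -0.004 -1.   ] z [ 0.078 -0.997  0.004] F [-0.5 -0.4 -0. ] gap 0.0476 j [ 0.47  0.26 -0.46  0.85 -0.    1.96]
```

```bash
python3 -m crank '[0.1,0,0,0,0,0, 0,0,0,0,0,0, 0,0,0,0,0,0, 0,0,0,0,0,0, -1,0,0,0,0,0, -3,0,0,0,0,0, -4,0,0,0,0,0, -3,0,0,0,0,0]' 1
python3 - <<'E'
from h import *
st()
im=arm.read_camera("scene")[:,:,::-1]
cv2.imwrite("/tmp/x.png",im)
rows(lin([.44,.362,.14],down(-80),7))
E
```

```text
time_s: 30.9
eef_pos: [0.4087, 0.2061, 0.1712]
tool_rot: [0.477, 0.519, -0.483, 0.519]
contact_force: [-0.1, -0.3, -0.1]
finger_gap: 0.085
t 30.9 p [0.4087 0.2061 0.1712] x [-0.006 -0.006 -1.   ] z [ 0.078 -0.997  0.006] F [-0.1 -0.3 -0.1] gap 0.085 j [ 0.47  0.16 -0.27  1.15 -0.    1.96]
[0.484,0.598,-2.18,-0.014,0,0, 0.485,0.628,-2.17,-0.014,0,0, 0.487,0.658,-2.16,-0.014,0,0, 0.488,0.687,-2.15,-0.014,0,0, 0.489,0.717,-2.14,-0.014,0,0, 0.491,0.746,-2.13,-0.014,0,0, 0.492,0.776,-2.12,-0.014,0,0, 0,0,0,0,0,0]
```

```bash
python3 -m crank '[0,0.6,-2.2,-0.014,0,0, 0,0.6,-2.2,-0.014,0,0, 0.4,0.7,-2.2,-0.014,0,0, 0.6,0.7,-2.2,-0.014,0,0, 0.6,0.7,-2.1,-0.014,0,0, 0.5,0.7,-2.1,-0.014,0,0, 0.2,0.6,-1.4,-0.014,0,0, 0,0,0,0,0,0]'
python3 - <<'E'
from h import *
st()
rows(lin([.4395,.363,.06],down(-80),8))
E
```

```text
time_s: 31.95
eef_pos: [0.4403, 0.3644, 0.1499]
tool_rot: [0.451, 0.543, -0.454, 0.544]
contact_force: [-0.2, 0.2, -0.9]
finger_gap: 0.0854
t 31.95 p [0.4403 0.3644 0.1499] x [-0.001 -0.005 -1.   ] z [ 0.181 -0.983  0.004] F [-0.2  0.2 -0.9] gap 0.0854 j [ 0.69  0.36 -0.05  1.16 -0.    2.08]
[1.12,-0.01,0.011,0,0,0, 1.12,-0.01,0.011,0,0,0, 1.12,-0.011,0.012,0,0,0, 1.12,-0.011,0.013,0,0,0, 1.12,-0.011,0.013,0,0,0, 1.12,-0.012,0.014,0,0,0, 1.12,-0.012,0.015,0,0,0, 1.12,-0.012,0.015,0,0,0]
```

```bash
python3 -m crank '[1.2,0,0,0,0,0, 1.6,0,0,0,0,0, 1.6,0,0,0,0,0, 1.6,0,0,0,0,0, 1.4,0,0,0,0,0, 0.8,0,0,0,0,0, 0.4,0,0,0,0,0, 0,0,0,0,0,0]'
python3 -m crank '[0,0,0,0,0,0, 0,0,0,0,0,0, 0,0,0,0,0,0, 0,0,0,0,0,0, 0,0,0,0,0,0, -0.5,0,0,0,0,0, -1.5,0,0,0,0,0, 0,0,0,0,0,0]' 0
python3 - <<'E'
from h import *
st();f=[]
for i in range(5):
    arm.read_camera("scene");f.append(arm.sense()["contact_force"][2])
print(np.mean(f))
p,q=pose();Q=down(-80)
rows(lin([p[0],p[1],.19],Q,8))
E
```

```text
time_s: 32.95
eef_pos: [0.4397, 0.3596, 0.0597]
tool_rot: [0.452, 0.542, -0.456, 0.543]
contact_force: [0.0, -0.2, 0.6]
finger_gap: 0.0853
time_s: 33.95
eef_pos: [0.4399, 0.3601, 0.082]
tool_rot: [0.452, 0.542, -0.455, 0.543]
contact_force: [-0.2, -1.3, -3.4]
finger_gap: 0.0469
t 33.95 p [0.4399 0.3601 0.082 ] x [-0.001 -0.005 -1.   ] z [ 0.177 -0.984  0.005] F [-0.2 -1.3 -3.4] gap 0.0469 j [ 0.69  0.4  -0.17  1.   -0.    2.08]
-3.529875236492022
[-1.37,-0.006,0.009,0,0,0, -1.37,-0.005,0.008,0,0,0, -1.37,0,0.007,0,0,0, -1.37,0,0.006,0,0,0, -1.37,0,0,0,0,0, -1.37,0,0,0,0,0, -1.37,0,0,0,0,0, -1.37,0,0,0,0,0]
```

B is heavy (about 3.5 N, roughly 0.36 kg), so it goes to the bucket.

```bash
python3 -m crank '[-1.4,0,0,0,0,0, -1.6,0,0,0,0,0, -1.6,0,0,0,0,0, -1.6,0,0,0,0,0, -1.6,0,0,0,0,0, -1.4,0,0,0,0,0, -1,0,0,0,0,0, -0.5,0,0,0,0,0]'
python3 - <<'E'
from h import *
st()
rows(lin([.585,.218,.2],down(-85),10))
E
```

```text
time_s: 35.2
eef_pos: [0.4391, 0.3599, 0.1946]
tool_rot: [0.451, 0.542, -0.456, 0.543]
contact_force: [-0.5, 0.7, -3.8]
finger_gap: 0.047
t 35.2 p [0.4391 0.3599 0.1946] x [-0.003 -0.007 -1.   ] z [ 0.177 -0.984  0.006] F [-0.5  0.7 -3.8] gap 0.047 j [ 0.69  0.33  0.02  1.27 -0.    2.08]
[-0.048,1.19,1.66,0.009,0,0, -0.049,1.2,1.65,0.009,0,0, -0.049,1.21,1.63,0.009,0,0, -0.05,1.23,1.62,0.009,0,0, -0.05,1.24,1.61,0.009,0,0, -0.051,1.26,1.6,0.009,0,0, -0.052,1.27,1.59,0.009,0,0, -0.052,1.29,1.58,0.009,0,0]
[-0.053,1.3,1.56,0.009,0,0, -0.053,1.32,1.55,0.009,0,0, 0,0,0,0,0,0, 0,0,0,0,0,0, 0,0,0,0,0,0, 0,0,0,0,0,0, 0,0,0,0,0,0, 0,0,0,0,0,0]
```

```bash
python3 -m crank '[0,1.4,1.8,0.009,0,0, 0,1.6,2,0.009,0,0, 0,1.6,2,0.009,0,0, 0,1.6,2,0.009,0,0, 0,1.6,2,0.009,0,0, 0,1.6,2,0.009,0,0, 0,1.4,1.8,0.009,0,0, 0,1,1.2,0.009,0,0]'
python3 - <<'E'
from h import *
st()
rows(lin([.585,.218,.11],down(-85),8))
E
```

```text
time_s: 36.2
eef_pos: [0.5801, 0.2274, 0.1933]
tool_rot: [0.469, 0.526, -0.477, 0.526]
contact_force: [-0.1, 0.4, -4.0]
finger_gap: 0.0467
t 36.2 p [0.5801 0.2274 0.1933] x [-0.007 -0.009 -1.   ] z [ 0.106 -0.994  0.008] F [-0.1  0.4 -4. ] gap 0.0467 j [ 0.38  0.43  0.17  1.32 -0.01  1.84]
[1.04,0.056,0.115,0,0,0, 1.04,0.056,0.116,0,0,0, 1.04,0.055,0.117,0,0,0, 1.04,0.054,0.118,0,0,0, 1.04,0.053,0.119,0,0,0, 1.04,0.052,0.12,0,0,0, 1.04,0.052,0.121,0,0,0, 1.04,0.051,0.121,0,0,0]
```

```bash
python3 -m crank '[0,0,0.2,0,0,0, 1.2,0,0.1,0,0,0, 1.4,0,0.1,0,0,0, 1.4,0,0.1,0,0,0, 1.4,0,0,0,0,0, 1.1,0,0,0,0,0, 0.7,0,0,0,0,0, 0.2,0,0,0,0,0]'
python3 - <<'E'
from h import *
st()
E
```

```text
time_s: 37.2
eef_pos: [0.5781, 0.2223, 0.1127]
tool_rot: [0.467, 0.527, -0.477, 0.526]
contact_force: [0.2, -0.8, -4.2]
finger_gap: 0.0467
t 37.2 p [0.5781 0.2223 0.1127] x [-0.011 -0.009 -1.   ] z [ 0.108 -0.994  0.008] F [ 0.2 -0.8 -4.2] gap 0.0467 j [ 0.37  0.47  0.02  1.14 -0.    1.83]
```

```bash
python3 -m crank '[0,0.3,0.2,0,0,0, 0.1,0.3,0.2,0,0,0, 0.2,0,0,0,0,0, 0.3,0,0,0,0,0, 0.3,0,0,0,0,0, 0.3,0,0,0,0,0, 0.2,0,0,0,0,0, 0.1,0,0,0,0,0]'
python3 - <<'E'
from h import *
st()
E
```

```text
time_s: 38.2
eef_pos: [0.5863, 0.219, 0.0988]
tool_rot: [0.469, 0.526, -0.476, 0.526]
contact_force: [-1.4, -1.4, 10.5]
finger_gap: 0.0466
t 38.2 p [0.5863 0.219  0.0988] x [-0.007 -0.008 -1.   ] z [ 0.108 -0.994  0.007] F [-1.4 -1.4 10.5] gap 0.0466 j [ 0.36  0.48  0.01  1.11 -0.    1.82]
```

The canister rests on the ice (base at about 0.039). Easing off and releasing.

```bash
python3 -m crank '[-0.05,0,0,0,0,0, 0,0,0,0,0,0, 0,0,0,0,0,0, 0,0,0,0,0,0, 0,0,0,0,0,0, 0,0,0,0,0,0, 0,0,0,0,0,0, 0,0,0,0,0,0]' 0.8
python3 - <<'E'
from h import *
st()
im=arm.read_camera("scene")[:,:,::-1]
a=cv2.resize(im[165:285,310:450],None,fx=3,fy=3,interpolation=cv2.INTER_CUBIC)
b=cv2.resize(arm.read_camera("side")[130:240,180:310,::-1],(380,360),interpolation=cv2.INTER_CUBIC)
cv2.imwrite("pics/s6.png",np.hstack([a[:360],b]))
E
```

```text
time_s: 39.2
eef_pos: [0.5867, 0.2192, 0.1]
tool_rot: [0.469, 0.526, -0.476, 0.526]
contact_force: [-1.2, 0.4, 0.3]
finger_gap: 0.0683
t 39.2 p [0.5867 0.2192 0.1   ] x [-0.005 -0.007 -1.   ] z [ 0.108 -0.994  0.007] F [-1.2  0.4  0.3] gap 0.0683 j [ 0.36  0.48  0.01  1.11 -0.    1.82]
```

View pics/s6.png

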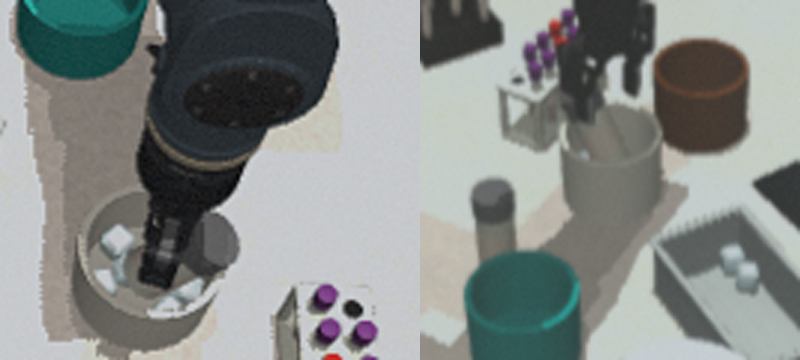

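The canister has leaned towards +y inside the bucket (cap at (213,240) left, body leaning in the right crop), with the ice still inside. I retract straight up and check.

```bash
python3 -m crank '[-0.5,0,0,0,0,0, -1,0,0,0,0,0, -2,0,0,0,0,0, -4,0,0,0,0,0, -5,0,0,0,0,0, -5,0,0,0,0,0, -4,0,-4,0,0,0, -2,0,-4,0,0,0]' 1
python3 -m crank '[0,-4,0,0,0,0, 0,-5,0,0,0,0, 0,-5,0,0,0,0, 0,-5,0,0,0,0, 0,-5,0,0,0,0, 0,-3,0,0,0,0, 0,0,0,0,0,0, 0,0,0,0,0,0]'
python3 - <<'E'
from h import *
st()
a=cv2.resize(arm.read_camera("scene")[130:290,140:460,::-1],(800,400),interpolation=cv2.INTER_CUBIC)
b=cv2.resize(arm.read_camera("side")[130:240,180:420,::-1],(436,200),interpolation=cv2.INTER_CUBIC)
c=cv2.resize(arm.read_camera("scene")[210:280,325:395,::-1],(200,200),interpolation=cv2.INTER_CUBIC)
o=np.zeros((600,800,3),np.uint8);o[:400]=a;o[400:,:436]=b;o[400:,440:640]=c
cv2.imwrite("pics/s7.png",o)
E
```

```text
time_s: 40.3
eef_pos: [0.5786, 0.299, 0.3462]
tool_rot: [0.471, 0.525, -0.476, 0.526]
contact_force: [1.3, -0.0, 0.4]
finger_gap: 0.0856
time_s: 41.3
eef_pos: [0.304, 0.2733, 0.3524]
tool_rot: [0.474, 0.525, -0.47, 0.527]
contact_force: [-0.4, -0.6, 0.1]
finger_gap: 0.0855
t 41.3 p [0.304  0.2733 0.3524] x [ 0.006  0.002 -1.   ] z [ 0.107 -0.994 -0.001] F [-0.4 -0.6  0.1] gap 0.0855 j [ 0.73  0.02  0.03  1.58 -0.    2.2 ]
```

View pics/s7.png

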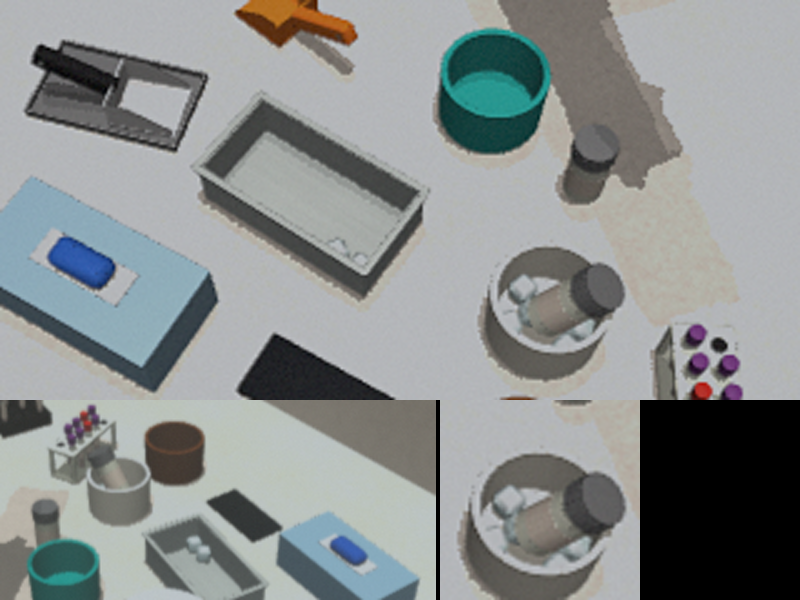

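```bash
python3 - <<'E'
from h import *
from scipy.optimize import least_squares as ls
def pr(n,X):
    c=arm.get_calibration(n);v=np.array(c["R"])@X+np.array(c["t"]);return np.array([c["fx"]*v[0]/v[2]+c["cx"],c["fy"]*v[1]/v[2]+c["cy"]])
T1=np.array([604,290])/2.5+[140,130];T2=np.array([101,50])/1.817+[180,130]
for bx in((526,315),(532,312),(522,318)):
    b=np.array(bx)/2.5+[140,130]
    f=lambda s:np.r_[pr("scene",s[:3])-T1,(pr("side",s[:3])-T2)*.5,pr("scene",s[3:])-b,(np.linalg.norm(s[:3]-s[3:])-.095)*1000]
    for z0 in(.02,.04):
        r=ls(f,[.58,.25,.1,.58,.2,z0]);s=r.x;d=s[:3]-s[3:];print(s.round(3),"tilt",np.degrees(np.arccos(d[2]/np.linalg.norm(d))).round(1),"base off",np.linalg.norm(s[3:5]-[.585,.2175]).round(3),r.cost.round(2))
E
```

```text
[0.577 0.261 0.112 0.6   0.199 0.044] tilt 43.7 base off 0.023 0.08
[0.577 0.261 0.112 0.6   0.199 0.044] tilt 43.7 base off 0.023 0.08
[0.577 0.261 0.112 0.592 0.204 0.038] tilt 38.5 base off 0.015 0.08
[0.577 0.261 0.112 0.592 0.204 0.038] tilt 38.5 base off 0.015 0.08
[0.577 0.261 0.112 0.607 0.197 0.049] tilt 48.0 base off 0.03 0.08
[0.577 0.261 0.112 0.607 0.197 0.049] tilt 48.0 base off 0.03 0.08
```

```bash
python3 - <<'E'
from h import *
a=arm.read_camera("scene").astype(int)
for i in range(8):arm.read_camera("side")
b=arm.read_camera("scene").astype(int)
d=cv2.blur(np.abs(a-b).sum(2).astype(np.float32),(5,5))
print("bucket diff",d[225:285,330:395].max(),"blank noise",d[300:380,100:250].max(),"scoop",d[140:195,150:225].max());st()
print(arm.sign_off())
E
```

```text
bucket diff 7.32 blank noise 6.12 scoop 15.36
t 41.95 p [0.3036 0.2731 0.3517] x [ 0.005  0.001 -1.   ] z [ 0.107 -0.994 -0.   ] F [ 0.8 -0.2  0.6] gap 0.0857 j [ 0.73  0.02  0.03  1.58 -0.    2.2 ]
the job is handed in; nothing more can be done
None
```

The job is done and handed in at about 42 s of the 72 s; no verdict was reported.

- **Ice:** I scooped five cubes from the pan into the white bucket with nothing seen on the table. Two cubes stayed in the pan.
- **Scoop:** I laid it back in its tray and released it from under 2 mm.
- **Canisters:** `canister_a` weighed about 1.0 N, so it is the empty one and stands back where it was. `canister_b` weighed about 3.5 N, so it went into the bucket on the ice.

**Last checks:**
- In the final pictures the tube rack, phone and glove carton look undisturbed. I judged this by eye and did not measure it.
- After release `canister_b` tipped over into a lean. From the pictures I estimate a tilt of 38–48° (limit 57°), the base 15–30 mm off the bucket's axis (limit 45 mm) and about 40–50 mm above the table, so it is within limits by estimate only.
- Comparing two frames about half a second apart, the bucket area changed no more than image noise. The scoop area changed somewhat more (15 against 6), and I did not follow that up. The final picture, taken just before, shows the scoop flat in its tray.

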